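# Crank the turntable round and serve the walnuts

## Robot

A 6-joint arm with a two-finger parallel gripper is mounted at the origin on the work surface. World frame = base frame: x ahead of the robot, y to its left, z up, the work surface at z = 0. Lengths are in m, angles in rad, forces in N, time in s.
With the tool pointing down it reaches from about 0.275 to 0.85 m from the base axis. Payload 5.2 kg.
Tool frame: the origin (TCP) lies midway between the tips of the shut fingers; the grasp point (between the pads) lies 19 mm behind it (arm.tcp_to_grasp is the distance from the TCP to the grasp point, in m); z points along the fingers, y is the line along which they close (so a half turn about z gives the same grasp; the last joint's range is limited). The gripper opens to 85 mm and grips with 20 to 120 N. Pads are 22 mm wide; open, the fingers measure 114 mm over their backs; the gripper's body (76 mm by 85 mm) begins 54 mm behind the grasp point. The pads swing forward as they close: fully open they stand 13 mm farther back than shut.
Start: joints at [1.072, 0.259, 1.535, -0, 1.348, -0.203], TCP at [0.16, 0.526, 0.231] pointing down, gripper open.
Joint ranges: [-3.14, 3.14], [-0.91, 2.08], [0.19, 2.58], [-1.22, 4.36], [0.22, 2.71], [-3.12, 3.12]. Speed limits (rad/s): [2.57, 2.57, 3.14, 3.14, 3.14, 3.14].

## Interface

Orientations are given as a 3x3 rotation matrix whose columns are the frame's x, y, z axes.
In Python, from station import arm gives the robot as it stands.
- The arm moves only by the tool apply_moves, never from a script. Its argument "moves" is a list of rows, each an object with "twist": the turn, a rotation vector about the tool's x, y, z in degrees, a list of three; "slide": the shift along the tool's x, y, z in m, a list of three; "grip": the gripper command: -1 is fully open, 1 is shut, values between are in proportion. A call has 1 to 20 rows; each row is the pose to reach, as a shift and turn from the pose commanded when the call began, along the tool's axes at that moment; what a row does not reach only later rows make up. A row lasts 1/12 s, in which the tool goes at most 41.7 mm and 7.16 degrees, less where a joint would pass 70% of its speed; a pose out of reach is approached as far as the arm can. A call with a gripper value outside its range is refused whole. The fingers move at their own pace and stop on an object; "squeeze" is the grip in N (left out, the last holds). Time passes only in rows, so rows that repeat a pose let the fingers close. It gives the time, the measured TCP pose, the force, the opening and the grip force at its end, in the units of the state.
- arm.get_obs(): the state, without advancing time (a new reading comes with each control period).
- arm.grab_frame(name): name is "side" or "top"; returns a dict with "pixels" (384x512x3 uint8, red, green, blue), "range_z" (384x512 float32, m along the optical axis (not along the pixel's ray), 0 where there is no reading), "camera_matrix" (3x3 intrinsics, pixels), "k1" (the pictures are not rectified: a ray, as slopes to the right and down, at radius r is drawn at 1 + k1 r^2 times it, then the intrinsics apply), "R" (3x3) and "t" (3): a world point X has camera coordinates R X + t. Camera axes: x right, y down, z forward; pixel columns grow to the right and rows downward; lengths in m; the calibration is good to about 2 mm. A picture is of the moment at which its call begins.
- arm.hand_in(): hands the job in; it is judged then, once.
Trained networks look in a picture, given as the dict that the camera call returned (one of the last four; its "shot" number tells which), for a name from the list of things; names that differ only in an ending like _2 or _b are one class to them, and where a whole thing is asked for, a point or a joint stands for the part that bears it (a point fixed in the world has none). Each returns a list of dicts, best first, with "score" (0 to 1); they miss things now and then, are a little off and sometimes report something else, mostly with a low value. They report only what shows in the picture. A call takes as long as a camera call.
- arm.look_for(picture, target): "point" ([row, column] in pixels, amid what is visible of it).
- arm.masks_of(picture, target): "pixels" (384x512 bool, what is visible of it) and "point" ([row, column] in pixels, amid what is visible of it).
- arm.place_of(picture, target): "point" ([row, column] in pixels: a listed point, or the origin of a listed thing).
The state is a dict: "clock": time; "q": joint angles; "dq": joint speeds; "tau": joint torques, N m; "tool_pos": TCP position; "tcp_rot": TCP orientation; "force": force on the tool from outside, world axes, zero at the start; "wrist_torque": the same for the moment, N m; "gripper_width": opening from 0.0 (shut) to 1.0 (fully open); "grip_force": force on a finger pad.
Only numpy, scipy, OpenCV 4.12 (cv2) and the standard library are available. Lean on these libraries where they do the work, as an engineer would, in place of code of your own. Each camera call takes 0.05 s, during which the arm holds its last target. There are 200 camera calls.

## Task

Turn the hand crank until the geared turntable has brought the empty white bowl round to the brass pointer on the robot's side. Then tip all four walnuts from the square wooden cup into that bowl and stand the empty cup upright on the table. Turn the table only by its crank, never by pushing the plate or the bowl, and leave the can, the water bottle and the sauce jar undisturbed.

Things in the scene. Friction and masses are not known exactly. Their poses are not given: they have to be found in the camera images.
- serve_spot (a point): fixed spot just above the plate's top face, 110 mm from the turntable's axis (which lies along this frame's +x) towards the brass pointer (a 46 mm high cone beyond the plate's rim, 190 mm from the axis): where the bowl must come to stand. 30 mm above the table
- crank (a joint): angle of the hand crank in rad, positive anticlockwise seen from above, no end stops; at 0 the crank arm points away from the brass pointer (the +x axis of serve_spot). The plate is geared to it: it turns the same way, one third as far (three crank turns = one plate turn). Stiff: about 4 N at the handle; it stays where it is left
- crank_axis (a point): point on the crank's upright axis at the handle's grip height, 130 mm above the table. The grey gear box under it (85 x 85 mm, 72 mm high) stands beside the plate, on its left as the robot sees it
- crank_grip (a point): middle of the crank handle, 60 mm from the crank's axis, 130 mm above the table. Upright dark wooden paddle fixed to the arm (it does not spin): 36 mm along the arm (x axis), 16 mm thick along the travel (y axis), from 91 to 153 mm above the table. A gripper closed on its faces turns with it, so it must let go and take hold again
- bowl: empty white china bowl, loose on the plate, 136 mm across the rim, 55 mm high, foot 68 mm across, 4 mm wall; origin at the centre of its underside
- cup: square open cup of pale wood (a measuring box without handle), loose, standing on the table to the left or right of the turntable, turned any way: 62 x 62 mm outside, 80 mm high, 4 mm walls and base; origin at the centre of its underside, z axis towards its mouth, x and y axes square to its side faces. It holds the four walnuts, one layer on its floor, to 29 mm height
- walnut0: one of four walnuts, in the cup at the start: a ball of 25 mm diameter with a thin seam, 14 g; origin at its centre
- walnut1: one of four walnuts, in the cup at the start: a ball of 25 mm diameter with a thin seam, 14 g; origin at its centre
- walnut2: one of four walnuts, in the cup at the start: a ball of 25 mm diameter with a thin seam, 14 g; origin at its centre
- walnut3: one of four walnuts, in the cup at the start: a ball of 25 mm diameter with a thin seam, 14 g; origin at its centre
- sauce_jar: bystander: amber jar with steel lid, loose on the plate, 68 mm across, 62 mm high; origin at its underside
- soda: bystander: plain aluminium can on the other side of the turntable than the cup, 62 mm across, 115 mm high; origin at its underside
- water: bystander: water bottle at the far left, 64 mm across, 200 mm high; origin at its underside
- turntable: the round dark glass turntable plate, 340 mm across, 12 mm thick, top face 30 mm above the table; origin on its upright axis at its underside, 18 mm above the table; turns with the crank. A wooden tray with whelks (90 x 170 mm, 50 mm high) is fixed on it on the far side from the bowl and turns with it

How it is judged:
By the outcome, as a careful person would: the job done as asked, in the order asked, and still so for the second after the job is handed in, with the robot touching nothing.
It also fails if it takes over 72 s, if anything falls off the work surface, if the arm or the gripper's body presses on something with over 40 N, if the wrist force passes 120 N, or if a joint passes its speed limit or range.

## Working session

There is one attempt and no reset: what is moved stays moved. The work goes in short steps, Python scripts to look and compute and a tool call to move; the robot and the scene stay as the last step left them, time stands still between calls to the robot, and variables do not carry over. Pictures are saved under pics/ and viewed, at most 10 in all, crops included, and the job is handed in when it is done.

Besides the shell and the picture viewer there is one more tool, called after ">>>" as name(argument=value, ...), one argument or row to a line, values as JSON. apply_moves: Moves the arm, as the interface text tells. Its arguments: {"type":"object","properties":{"moves":{"type":"array","items":{"type":"object","properties":{"twist":{"type":"array","items":{"type":"number"}},"slide":{"type":"array","items":{"type":"number"}},"grip":{"type":"number"}}}},"squeeze":{"type":"number"}},"required":["moves"]}

```bash
mkdir -p pics; ls
cat > h.py <<'E'
import numpy as np, cv2
from station import arm
def shot(n):
    return arm.grab_frame(n)
def ray(f,p):
    K=f["camera_matrix"];k=f["k1"]
    u=np.array([(p[1]-K[0,2])/K[0,0],(p[0]-K[1,2])/K[1,1]])
    s=u.copy()
    for _ in range(20): s=u/(1+k*(s@s))
    return np.array([s[0],s[1],1.])
def at_z(f,p,z):
    R=f["R"];c=-R.T@f["t"];d=R.T@ray(f,p)
    return c+d*(z-c[2])/d[2]
def at_depth(f,p,d=None):
    r,c=int(round(p[0])),int(round(p[1]))
    d=f["range_z"][r,c] if d is None else d
    return f["R"].T@(ray(f,p)*d-f["t"])
def cloud(f,m):
    rr,cc=np.nonzero(m&(f["range_z"]>0))
    return np.array([at_depth(f,(a,b)) for a,b in zip(rr,cc)])
def save(f,n): cv2.imwrite("pics/"+n,cv2.cvtColor(f["pixels"],cv2.COLOR_RGB2BGR))
E
python3 - <<'E'
from h import *
np.set_printoptions(precision=4,suppress=True)
ims=[]
for n in("top","side"):
    f=shot(n); save(f,n+"0.png")
    print(n,"cam",-f["R"].T@f["t"])
    for t in ["serve_spot","crank_axis","crank_grip","bowl","cup","sauce_jar","soda","water","turntable","walnut0"]:
        for d in arm.place_of(f,t)[:2]:
            z={"serve_spot":.03,"crank_axis":.13,"crank_grip":.13,"bowl":.03,"sauce_jar":.03,"turntable":.018,"walnut0":.0165}.get(t,0)
            print(t,round(d["score"],2),np.round(d["point"],1),at_z(f,d["point"],z)[:2])
    for t in ["bowl","cup","sauce_jar","crank_grip"]:
        for d in arm.masks_of(f,t)[:1]:
            P=cloud(f,d["pixels"]); print("mask",t,round(d["score"],2),len(P),P.min(0),P.max(0),np.median(P,0))
E
```

```text
pics
top cam [ 0.3432 -0.02    1.7158]
serve_spot 0.89 [236.7 294.9] [ 0.4703 -0.1059]
crank_axis 0.88 [223.6 218.7] [0.4999 0.144 ]
crank_grip 0.62 [211.1 231.6] [0.5411 0.1038]
bowl 0.85 [187.6 319.1] [ 0.641  -0.1873]
bowl 0.61 [207. 292.] [ 0.5718 -0.0948]
cup 0.39 [233.3 383.5] [ 0.49   -0.4143]
sauce_jar 0.79 [190.4 272.8] [ 0.6282 -0.028 ]
soda 0.97 [217.  142.4] [0.5303 0.4254]
water 0.67 [163.5 159.4] [0.7223 0.3759]
water 0.32 [224.9 382.4] [ 0.5192 -0.4109]
turntable 0.9 [209.4 292.9] [ 0.5652 -0.0985]
walnut0 0.59 [232.7 382.2] [ 0.4906 -0.4061]
walnut0 0.44 [225.7 380.9] [ 0.5146 -0.4019]
mask bowl 0.74 1293 [ 0.582  -0.2639 -0.0081] [ 0.7256 -0.1179  0.0955] [ 0.6541 -0.1895  0.053 ]
mask cup 0.85 281 [ 0.4673 -0.4268 -0.0023] [ 0.5336 -0.3605  0.0906] [ 0.5005 -0.3976  0.0536]
mask sauce_jar 0.79 326 [ 0.6122 -0.0552  0.0306] [0.6731 0.0093 0.1029] [ 0.6397 -0.0218  0.0904]
mask crank_grip 0.73 217 [0.4888 0.0786 0.0075] [0.5551 0.1566 0.1596] [0.5259 0.115  0.0952]
side cam [ 0.4401 -0.76    1.029 ]
serve_spot 0.76 [240.  227.5] [ 0.4737 -0.1105]
crank_axis 0.72 [157.1 220.6] [0.4948 0.1309]
crank_grip 0.6 [167.  239.7] [0.5461 0.0771]
bowl 0.84 [250.2 292.9] [ 0.6525 -0.1826]
cup 0.63 [336.5 256.4] [ 0.5025 -0.399 ]
sauce_jar 0.75 [207.  279.5] [ 0.6506 -0.0226]
soda 0.82 [129.1 224.1] [0.5362 0.4056]
water 0.67 [131.6 274.4] [0.7208 0.3527]
water 0.39 [204.7 279. ] [0.6575 0.0089]
turntable 0.55 [233.7 260.5] [ 0.5744 -0.1003]
walnut0 0.65 [329.5 262.7] [ 0.521  -0.3898]
walnut0 0.64 [328.8 250.6] [ 0.4909 -0.3818]
mask bowl 0.67 1575 [ 0.5828 -0.2548  0.0276] [ 0.7342 -0.0855  0.0891] [ 0.6565 -0.1701  0.0532]
mask cup 0.77 742 [ 0.4691 -0.4332 -0.0053] [ 0.5425 -0.362   0.0836] [ 0.5061 -0.3975  0.0461]
mask sauce_jar 0.64 537 [ 0.6141 -0.0607 -0.0066] [0.6943 0.0807 0.0959] [ 0.6445 -0.0412  0.0825]
mask crank_grip 0.71 274 [0.4936 0.0739 0.0692] [0.5571 0.16   0.1565] [0.5336 0.0938 0.1042]
```

```bash
cd pics; python3 -c "
import cv2
for n,(a,b,c,d) in {'top':(110,320,100,420),'side':(80,384,130,420)}.items():
    i=cv2.imread(n+'0.png')[a:b,c:d]; cv2.imwrite(n+'0c.png',cv2.resize(i,None,fx=600/max(i.shape[0],1) if n=='side' and 0 else 2,fy=2,interpolation=cv2.INTER_CUBIC))
"
```

```text
(no output)
```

View pics/top0c.png

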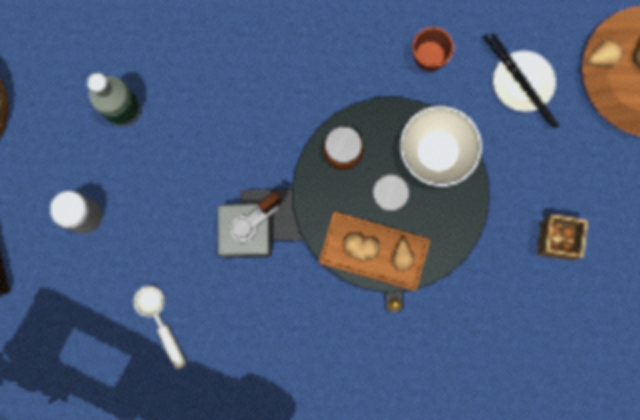

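View pics/side0c.png

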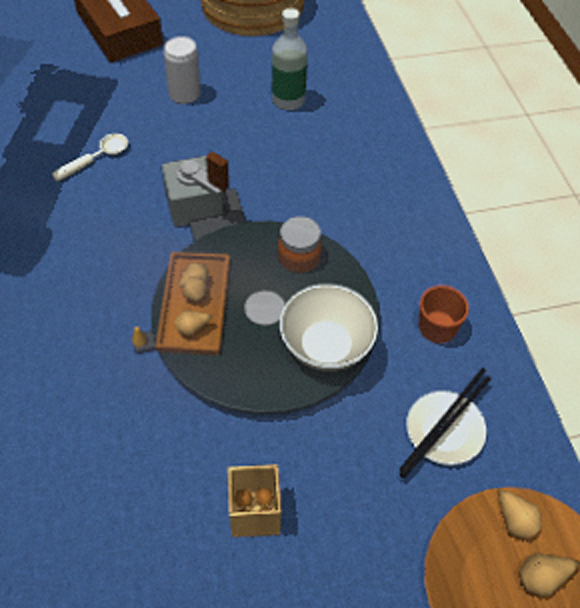

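Top view: bowl at crop (440,147) at the far right of the plate, jar (343,147), tray near the robot, pointer (395,300), crank box (243,230) with its paddle pointing to the far right, cup (565,237). The side view agrees. The bowl should go clockwise, about 127° of plate, so about 380° of crank.

```bash
cat > m.py <<'E'
from h import *
np.set_printoptions(precision=4,suppress=True)
def circ(P):
    A=np.c_[2*P,np.ones(len(P))];s=np.linalg.lstsq(A,(P**2).sum(1),rcond=None)[0]
    return s[:2],np.sqrt(s[2]+s[:2]@s[:2])
def bowlc(f):
    m=arm.masks_of(f,"bowl")[0]["pixels"].astype(np.uint8)
    # rim outline: outer contour projected to rim height .085, far points only sit on rim; top view sees whole rim
    c=max(cv2.findContours(m,0,cv2.CHAIN_APPROX_NONE)[0],key=len)[:,0,:]
    h=cv2.convexHull(c)[:,0,:]
    P=np.array([at_z(f,(p[1],p[0]),.085)[:2] for p in c])
    return circ(P)
E
python3 - <<'E'
from m import *
for n in("top","side"):
    f=shot(n); print(n)
    print("bowl rim",bowlc(f))
    m=arm.masks_of(f,"turntable")
    # central disc / pointer
    g=f["pixels"].astype(int)
    for t,(lo,hi) in {"cup":(.07,.09),"crank_grip":(.142,.165)}.items():
        k=arm.masks_of(f,t)
        if not k: continue
        k=cv2.dilate(k[0]["pixels"].astype(np.uint8),np.ones((5,5)))>0
        P=cloud(f,k);P=P[(P[:,2]>lo)&(P[:,2]<hi)]
        r=cv2.minAreaRect(P[:,:2].astype(np.float32)*1000)
        print(t,len(P),P.mean(0),r)
    if n=="top":
        print("disc",at_z(f,(206,295),.03),"pointer tip",at_z(f,(260,297),.04))
        c=max(cv2.findContours(m[0]["pixels"].astype(np.uint8),0,1)[0],key=len)[:,0,:]
        P=np.array([at_z(f,(p[1],p[0]),.03)[:2] for p in c]); 
        for _ in range(6):
            o,r=circ(P);e=abs(np.hypot(*(P-o).T)-r);P=P[e<np.percentile(e,85)+1e-3]
        print("plate",o,r,len(P))
o=arm.get_obs();print(o["tcp_rot"],o["tool_pos"],o["q"],arm.tcp_to_grasp)
E
```

```text
top
bowl rim (array([ 0.6493, -0.185 ]), np.float64(0.06574150544026833))
cup 109 [ 0.5017 -0.3939  0.0793] ((501.63458251953125, -393.39483642578125), (62.537452697753906, 62.27277755737305), 79.81903839111328)
crank_grip 60 [0.5409 0.0951 0.1512] ((541.7529907226562, 95.40579223632812), (16.19213104248047, 35.00444030761719), 38.471649169921875)
disc [ 0.5755 -0.105   0.03  ] pointer tip [ 0.3916 -0.1133  0.04  ]
plate [ 0.512  -0.4083] 0.010449772125353316 18
sideTraceback (most recent call last):
  File "<stdin>", line 4, in <module>
  File "m.py", line 7, in bowlc
    m=arm.masks_of(f,"bowl")[0]["pixels"].astype(np.uint8)
      ~~~~~~~~~~~~~~~~~~~~~~^^^
IndexError: list index out of range
```

Run:
```python
from m import *
o=arm.get_obs();print(o["tcp_rot"],o["tool_pos"],o["q"],arm.tcp_to_grasp,o["clock"],o["gripper_width"])
R=o["tcp_rot"];print("yaw x",np.degrees(np.arctan2(R[1,0],R[0,0])))
```

```text
[[-0.9566  0.2915 -0.    ]
 [ 0.2915  0.9566  0.    ]
 [ 0.     -0.     -1.    ]] [0.1603 0.5261 0.2313] [ 1.0722  0.2586  1.535   0.      1.348  -0.2028] 0.0187 1.85 1.0004427066881592
yaw x 163.05140644260933
```

>>> apply_moves(
  moves=[
    {"slide":[-0.49,-0.301,0.03],"twist":[0,0,33.5],"grip":-1},
    {"slide":[-0.49,-0.301,0.03],"twist":[0,0,33.5],"grip":-1},
    {"slide":[-0.49,-0.301,0.03],"twist":[0,0,33.5],"grip":-1},
    {"slide":[-0.49,-0.301,0.03],"twist":[0,0,33.5],"grip":-1},
    {"slide":[-0.49,-0.301,0.03],"twist":[0,0,33.5],"grip":-1},
    {"slide":[-0.49,-0.301,0.03],"twist":[0,0,33.5],"grip":-1},
    {"slide":[-0.49,-0.301,0.03],"twist":[0,0,33.5],"grip":-1},
    {"slide":[-0.49,-0.301,0.03],"twist":[0,0,33.5],"grip":-1},
    {"slide":[-0.49,-0.301,0.03],"twist":[0,0,33.5],"grip":-1},
    {"slide":[-0.49,-0.301,0.03],"twist":[0,0,33.5],"grip":-1},
    {"slide":[-0.49,-0.301,0.03],"twist":[0,0,33.5],"grip":-1},
    {"slide":[-0.49,-0.301,0.03],"twist":[0,0,33.5],"grip":-1},
    {"slide":[-0.49,-0.301,0.03],"twist":[0,0,33.5],"grip":-1},
    {"slide":[-0.49,-0.301,0.03],"twist":[0,0,33.5],"grip":-1},
    {"slide":[-0.49,-0.301,0.03],"twist":[0,0,33.5],"grip":-1},
    {"slide":[-0.49,-0.301,0.03],"twist":[0,0,33.5],"grip":-1},
    {"slide":[-0.49,-0.301,0.03],"twist":[0,0,33.5],"grip":-1},
  ],
)

```text
clock: 3.27
tool_pos: [0.5408, 0.0955, 0.201]
tcp_rot: [[-0.636, 0.771, -0.001], [0.771, 0.636, 0.001], [0.001, -0.001, -1.0]]
force: [0.1, 0.2, -0.3]
gripper_width: 0.994
grip_force: 0.0
```

Run:
```python
from m import *
o=arm.get_obs();R=o["tcp_rot"];print(o["tool_pos"],np.degrees(np.arctan2(R[1,0],R[0,0])),o["clock"])
f=shot("side")
k=arm.masks_of(f,"crank_grip")
if k:
    P=cloud(f,k[0]["pixels"]);Q=P[(P[:,2]>.1)&(P[:,2]<.15)];print(k[0]["score"],len(P),np.median(P,0),Q.mean(0),Q.min(0),Q.max(0))
save(f,"side1.png");cv2.imwrite("pics/side1c.png",cv2.resize(f["pixels"][80:280,130:390,::-1],None,fx=2,fy=2))
```

```text
[0.5408 0.0955 0.201 ] 129.51120890898108 3.2667
0.61 294 [0.5327 0.0957 0.1027] [0.5414 0.0859 0.1264] [0.5276 0.0741 0.1004] [0.5579 0.1077 0.15  ]
```

View pics/side1c.png

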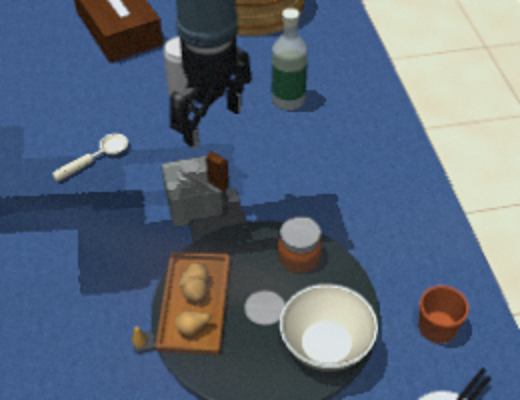

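The gripper hangs straight above the paddle (crop (217,170)), with the fingers across it. I'll descend and close.

>>> apply_moves(
  moves=[
    {"slide":[0,0,0.04],"twist":[0,0,0],"grip":-1},
    {"slide":[0,0,0.08],"twist":[0,0,0],"grip":-1},
    {"slide":[0,0,0.09],"twist":[0,0,0],"grip":-1},
    {"slide":[0,0,0.09],"twist":[0,0,0],"grip":1},
    {"slide":[0,0,0.09],"twist":[0,0,0],"grip":1},
    {"slide":[0,0,0.09],"twist":[0,0,0],"grip":1},
    {"slide":[0,0,0.09],"twist":[0,0,0],"grip":1},
    {"slide":[0,0,0.09],"twist":[0,0,0],"grip":1},
    {"slide":[0,0,0.09],"twist":[0,0,0],"grip":1},
    {"slide":[0,0,0.09],"twist":[0,0,0],"grip":1},
  ],
  squeeze=40,
)

```text
clock: 4.2
tool_pos: [0.5421, 0.0951, 0.113]
tcp_rot: [[-0.637, 0.771, 0.002], [0.771, 0.637, -0.0], [-0.002, 0.002, -1.0]]
force: [-0.9, -0.2, 6.1]
gripper_width: 0.18
grip_force: 40.4
```

>>> apply_moves(
  moves=[
    {"slide":[0.0001,-0.0037,0],"twist":[0,0,3.5],"grip":1},
    {"slide":[0.0009,-0.0104,0],"twist":[0,0,10],"grip":1},
    {"slide":[0.0025,-0.0171,0],"twist":[0,0,16.6],"grip":1},
    {"slide":[0.004,-0.0215,0],"twist":[0,0,21],"grip":1},
    {"slide":[0.007,-0.0282,0],"twist":[0,0,28],"grip":1},
    {"slide":[0.0109,-0.0344,0],"twist":[0,0,35],"grip":1},
    {"slide":[0.0109,-0.0344,0],"twist":[0,0,35],"grip":1},
  ],
)

```text
clock: 4.78
tool_pos: [0.5084, 0.0817, 0.113]
tcp_rot: [[-0.073, 0.997, 0.004], [0.997, 0.073, -0.0], [-0.0, 0.003, -1.0]]
force: [1.5, 0.1, 3.5]
gripper_width: 0.186
grip_force: 40.0
```

Run:
```python
from m import *
f=shot("top")
print(bowlc(f)); print([ (d["score"],at_z(f,d["point"],.03)) for d in arm.place_of(f,"sauce_jar")[:1]])
o=arm.get_obs();R=o["tcp_rot"];print(o["tool_pos"],np.degrees(np.arctan2(R[1,0],R[0,0])),o["force"],o["wrist_torque"])
save(f,"top1.png");cv2.imwrite("pics/top1c.png",cv2.resize(f["pixels"][120:300,180:400,::-1],None,fx=2,fy=2))
```

```text
(array([ 0.6311, -0.1987]), np.float64(0.06536885557139241))
[(0.73, array([ 0.6602, -0.0367,  0.03  ]))]
[0.509  0.0817 0.1129] 94.63226932373107 [-0.1904  0.1572  7.6039] [-0.0818  0.2977 -0.2202]
```

View pics/top1c.png

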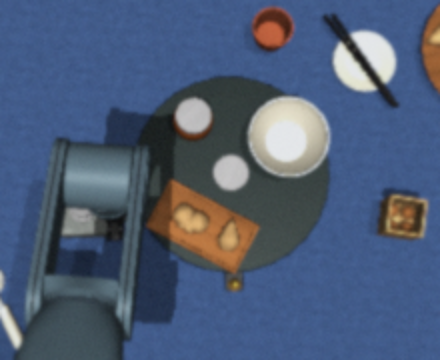

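The bowl turned 12° for 35° of crank with only small forces, so the gearing holds: in crop it sits at (288,137) and the jar at (193,118). I'll carry on.

>>> apply_moves(
  moves=[
    {"slide":[0.0004,-0.0073,0],"twist":[0,0,7],"grip":1},
    {"slide":[0.0018,-0.0145,0],"twist":[0,0,14],"grip":1},
    {"slide":[0.004,-0.0215,0],"twist":[0,0,21],"grip":1},
    {"slide":[0.007,-0.0282,0],"twist":[0,0,28],"grip":1},
    {"slide":[0.0109,-0.0344,0],"twist":[0,0,35],"grip":1},
    {"slide":[0.0154,-0.0401,0],"twist":[0,0,42],"grip":1},
    {"slide":[0.0206,-0.0453,0],"twist":[0,0,49],"grip":1},
    {"slide":[0.0264,-0.0497,0],"twist":[0,0,56],"grip":1},
    {"slide":[0.0328,-0.0535,0],"twist":[0,0,63],"grip":1},
    {"slide":[0.0395,-0.0564,0],"twist":[0,0,70],"grip":1},
    {"slide":[0.0465,-0.0585,0],"twist":[0,0,77],"grip":1},
    {"slide":[0.0537,-0.0597,0],"twist":[0,0,84],"grip":1},
    {"slide":[0.061,-0.06,0],"twist":[0,0,91],"grip":1},
    {"slide":[0.0684,-0.0594,0],"twist":[0,0,98],"grip":1},
    {"slide":[0.0755,-0.058,0],"twist":[0,0,105],"grip":1},
    {"slide":[0.0825,-0.0556,0],"twist":[0,0,112],"grip":1},
    {"slide":[0.0891,-0.0525,0],"twist":[0,0,119],"grip":1},
    {"slide":[0.0953,-0.0485,0],"twist":[0,0,126],"grip":1},
    {"slide":[0.1009,-0.0439,0],"twist":[0,0,133],"grip":1},
    {"slide":[0.106,-0.0386,0],"twist":[0,0,140],"grip":1},
  ],
)

```text
clock: 6.6
tool_pos: [0.4632, 0.1826, 0.1129]
tcp_rot: [[0.699, -0.715, 0.004], [-0.715, -0.699, -0.004], [0.005, -0.0, -1.0]]
force: [3.4, -12.7, 7.6]
gripper_width: 0.186
grip_force: 40.7
```

>>> apply_moves(
  moves=[
    {"slide":[0,0,0],"twist":[0,0,0],"grip":-1},
    {"slide":[0,0,0],"twist":[0,0,0],"grip":-1},
    {"slide":[0,0,0],"twist":[0,0,0],"grip":-1},
    {"slide":[0,0,0],"twist":[0,0,0],"grip":-1},
    {"slide":[0,0,-0.04],"twist":[0,0,0],"grip":-1},
    {"slide":[0,0,-0.065],"twist":[0,0,0],"grip":-1},
    {"slide":[0,0,-0.065],"twist":[0,0,-7],"grip":-1},
    {"slide":[0,0,-0.065],"twist":[0,0,-14],"grip":-1},
    {"slide":[0,0,-0.065],"twist":[0,0,-21],"grip":-1},
    {"slide":[0,0,-0.065],"twist":[0,0,-28],"grip":-1},
    {"slide":[0,0,-0.065],"twist":[0,0,-35],"grip":-1},
    {"slide":[0,0,-0.065],"twist":[0,0,-42],"grip":-1},
    {"slide":[0,0,-0.065],"twist":[0,0,-49],"grip":-1},
    {"slide":[0,0,-0.065],"twist":[0,0,-56],"grip":-1},
    {"slide":[0,0,-0.065],"twist":[0,0,-63],"grip":-1},
    {"slide":[0,0,-0.065],"twist":[0,0,-70],"grip":-1},
    {"slide":[0,0,-0.065],"twist":[0,0,-77],"grip":-1},
    {"slide":[0,0,-0.065],"twist":[0,0,-84],"grip":-1},
    {"slide":[0,0,-0.065],"twist":[0,0,-91],"grip":-1},
    {"slide":[0,0,-0.065],"twist":[0,0,-98],"grip":-1},
  ],
)

```text
clock: 8.27
tool_pos: [0.4604, 0.1845, 0.1761]
tcp_rot: [[0.602, 0.799, -0.001], [0.799, -0.602, 0.0], [-0.0, -0.001, -1.0]]
force: [-0.7, -0.7, 0.4]
gripper_width: 1.0
grip_force: 0.0
```

>>> apply_moves(
  moves=[
    {"slide":[0,0,0],"twist":[0,0,-7],"grip":-1},
    {"slide":[0,0,0],"twist":[0,0,-14],"grip":-1},
    {"slide":[0,0,0],"twist":[0,0,-21],"grip":-1},
    {"slide":[0,0,0],"twist":[0,0,-28],"grip":-1},
    {"slide":[0,0,0],"twist":[0,0,-35],"grip":-1},
    {"slide":[0,0,0],"twist":[0,0,-42],"grip":-1},
    {"slide":[0,0,0],"twist":[0,0,-49],"grip":-1},
    {"slide":[0,0,0],"twist":[0,0,-56],"grip":-1},
    {"slide":[0,0,0],"twist":[0,0,-63],"grip":-1},
    {"slide":[0,0,0],"twist":[0,0,-70],"grip":-1},
    {"slide":[0,0,0],"twist":[0,0,-77],"grip":-1},
    {"slide":[0,0,0],"twist":[0,0,-82],"grip":-1},
    {"slide":[0,0,0],"twist":[0,0,-82],"grip":-1},
    {"slide":[0,0,0.035],"twist":[0,0,-82],"grip":-1},
    {"slide":[0,0,0.065],"twist":[0,0,-82],"grip":-1},
    {"slide":[0,0,0.065],"twist":[0,0,-82],"grip":1},
    {"slide":[0,0,0.065],"twist":[0,0,-82],"grip":1},
    {"slide":[0,0,0.065],"twist":[0,0,-82],"grip":1},
    {"slide":[0,0,0.065],"twist":[0,0,-82],"grip":1},
    {"slide":[0,0,0.065],"twist":[0,0,-82],"grip":1},
  ],
)

```text
clock: 9.93
tool_pos: [0.4622, 0.1847, 0.113]
tcp_rot: [[-0.701, 0.713, 0.003], [0.713, 0.701, 0.001], [-0.002, 0.003, -1.0]]
force: [0.1, 0.4, -0.2]
gripper_width: 0.298
grip_force: 0.0
```

>>> apply_moves(
  moves=[
    {"slide":[0,0,0],"twist":[0,0,0],"grip":1},
    {"slide":[0,0,0],"twist":[0,0,0],"grip":1},
    {"slide":[0,0,0],"twist":[0,0,0],"grip":1},
  ],
)

```text
clock: 10.18
tool_pos: [0.462, 0.1846, 0.113]
tcp_rot: [[-0.701, 0.713, 0.003], [0.713, 0.701, 0.0], [-0.002, 0.002, -1.0]]
force: [-0.8, 0.4, 6.1]
gripper_width: 0.182
grip_force: 39.0
```

>>> apply_moves(
  moves=[
    {"slide":[-0.0004,0.0073,0],"twist":[0,0,7],"grip":1},
    {"slide":[-0.0018,0.0145,0],"twist":[0,0,14],"grip":1},
    {"slide":[-0.004,0.0215,0],"twist":[0,0,21],"grip":1},
    {"slide":[-0.007,0.0282,0],"twist":[0,0,28],"grip":1},
    {"slide":[-0.0109,0.0344,0],"twist":[0,0,35],"grip":1},
    {"slide":[-0.0154,0.0401,0],"twist":[0,0,42],"grip":1},
    {"slide":[-0.0206,0.0453,0],"twist":[0,0,49],"grip":1},
    {"slide":[-0.0264,0.0497,0],"twist":[0,0,56],"grip":1},
    {"slide":[-0.0328,0.0535,0],"twist":[0,0,63],"grip":1},
    {"slide":[-0.0395,0.0564,0],"twist":[0,0,70],"grip":1},
    {"slide":[-0.0465,0.0585,0],"twist":[0,0,77],"grip":1},
    {"slide":[-0.0537,0.0597,0],"twist":[0,0,84],"grip":1},
    {"slide":[-0.061,0.06,0],"twist":[0,0,91],"grip":1},
    {"slide":[-0.0684,0.0594,0],"twist":[0,0,98],"grip":1},
    {"slide":[-0.0755,0.058,0],"twist":[0,0,105],"grip":1},
    {"slide":[-0.0825,0.0556,0],"twist":[0,0,112],"grip":1},
    {"slide":[-0.0891,0.0525,0],"twist":[0,0,119],"grip":1},
    {"slide":[-0.0953,0.0485,0],"twist":[0,0,126],"grip":1},
    {"slide":[-0.1009,0.0439,0],"twist":[0,0,133],"grip":1},
    {"slide":[-0.106,0.0386,0],"twist":[0,0,140],"grip":1},
  ],
)

```text
clock: 11.85
tool_pos: [0.5654, 0.1346, 0.113]
tcp_rot: [[0.995, -0.1, 0.006], [-0.1, -0.995, -0.002], [0.006, 0.001, -1.0]]
force: [4.2, -3.5, 2.9]
gripper_width: 0.182
grip_force: 39.5
```

Run:
```python
from m import *
f=shot("top")
print(bowlc(f))
o=arm.get_obs();R=o["tcp_rot"];print(o["tool_pos"],np.degrees(np.arctan2(R[1,0],R[0,0])),o["force"],o["q"])
```

```text
(array([ 0.4802, -0.155 ]), np.float64(0.06639034970960578))
[0.5654 0.1342 0.113 ] -5.763953356561731 [ 5.0698 -3.1517  1.1239] [ 0.0422  0.4128  1.6208 -0.0018  1.1027  1.7144]
```

>>> apply_moves(
  moves=[
    {"slide":[0,0,0],"twist":[0,0,0],"grip":-1},
    {"slide":[0,0,0],"twist":[0,0,0],"grip":-1},
    {"slide":[0,0,0],"twist":[0,0,0],"grip":-1},
    {"slide":[0,0,0],"twist":[0,0,0],"grip":-1},
    {"slide":[0,0,-0.04],"twist":[0,0,0],"grip":-1},
    {"slide":[0,0,-0.065],"twist":[0,0,0],"grip":-1},
    {"slide":[0,0,-0.065],"twist":[0,0,-7],"grip":-1},
    {"slide":[0,0,-0.065],"twist":[0,0,-14],"grip":-1},
    {"slide":[0,0,-0.065],"twist":[0,0,-21],"grip":-1},
    {"slide":[0,0,-0.065],"twist":[0,0,-28],"grip":-1},
    {"slide":[0,0,-0.065],"twist":[0,0,-35],"grip":-1},
    {"slide":[0,0,-0.065],"twist":[0,0,-42],"grip":-1},
    {"slide":[0,0,-0.065],"twist":[0,0,-49],"grip":-1},
    {"slide":[0,0,-0.065],"twist":[0,0,-56],"grip":-1},
    {"slide":[0,0,-0.065],"twist":[0,0,-63],"grip":-1},
    {"slide":[0,0,-0.065],"twist":[0,0,-70],"grip":-1},
    {"slide":[0,0,-0.065],"twist":[0,0,-77],"grip":-1},
    {"slide":[0,0,-0.065],"twist":[0,0,-84],"grip":-1},
    {"slide":[0,0,-0.065],"twist":[0,0,-91],"grip":-1},
    {"slide":[0,0,-0.065],"twist":[0,0,-98],"grip":-1},
  ],
)

```text
clock: 13.62
tool_pos: [0.5625, 0.1364, 0.1762]
tcp_rot: [[-0.051, 0.999, -0.001], [0.999, 0.051, 0.0], [0.0, -0.001, -1.0]]
force: [-0.2, 0.6, 0.6]
gripper_width: 0.998
grip_force: 0.0
```

>>> apply_moves(
  moves=[
    {"slide":[0,0,0],"twist":[0,0,-7],"grip":-1},
    {"slide":[0,0,0],"twist":[0,0,-14],"grip":-1},
    {"slide":[0,0,0],"twist":[0,0,-21],"grip":-1},
    {"slide":[0,0,0],"twist":[0,0,-28],"grip":-1},
    {"slide":[0,0,0],"twist":[0,0,-35],"grip":-1},
    {"slide":[0,0,0],"twist":[0,0,-42],"grip":-1},
    {"slide":[0,0,0],"twist":[0,0,-49],"grip":-1},
    {"slide":[0,0,0],"twist":[0,0,-56],"grip":-1},
    {"slide":[0,0,0],"twist":[0,0,-63],"grip":-1},
    {"slide":[0,0,0],"twist":[0,0,-70],"grip":-1},
    {"slide":[0,0,0],"twist":[0,0,-77],"grip":-1},
    {"slide":[0,0,0],"twist":[0,0,-82],"grip":-1},
    {"slide":[0,0,0],"twist":[0,0,-82],"grip":-1},
    {"slide":[0,0,0.035],"twist":[0,0,-82],"grip":-1},
    {"slide":[0,0,0.065],"twist":[0,0,-82],"grip":-1},
    {"slide":[0,0,0.065],"twist":[0,0,-82],"grip":1},
    {"slide":[0,0,0.065],"twist":[0,0,-82],"grip":1},
    {"slide":[0,0,0.065],"twist":[0,0,-82],"grip":1},
    {"slide":[0,0,0.065],"twist":[0,0,-82],"grip":1},
    {"slide":[0,0,0.065],"twist":[0,0,-82],"grip":1},
  ],
)

```text
clock: 15.28
tool_pos: [0.5641, 0.1361, 0.1133]
tcp_rot: [[-0.995, 0.095, 0.004], [0.095, 0.995, 0.0], [-0.004, 0.0, -1.0]]
force: [0.6, 0.5, -0.1]
gripper_width: 0.298
grip_force: 0.0
```

>>> apply_moves(
  moves=[
    {"slide":[0,0,0],"twist":[0,0,0],"grip":1},
    {"slide":[0,0,0],"twist":[0,0,0],"grip":1},
    {"slide":[0,0,0],"twist":[0,0,0],"grip":1},
    {"slide":[0.0004,-0.0073,0],"twist":[0,0,7],"grip":1},
    {"slide":[0.0018,-0.0145,0],"twist":[0,0,14],"grip":1},
    {"slide":[0.004,-0.0215,0],"twist":[0,0,21],"grip":1},
    {"slide":[0.007,-0.0282,0],"twist":[0,0,28],"grip":1},
    {"slide":[0.0109,-0.0344,0],"twist":[0,0,35],"grip":1},
    {"slide":[0.0154,-0.0401,0],"twist":[0,0,42],"grip":1},
    {"slide":[0.0206,-0.0453,0],"twist":[0,0,49],"grip":1},
    {"slide":[0.0264,-0.0497,0],"twist":[0,0,56],"grip":1},
    {"slide":[0.0328,-0.0535,0],"twist":[0,0,63],"grip":1},
    {"slide":[0.0395,-0.0564,0],"twist":[0,0,70],"grip":1},
    {"slide":[0.0395,-0.0564,0],"twist":[0,0,70],"grip":1},
    {"slide":[0.0395,-0.0564,0],"twist":[0,0,70],"grip":1},
  ],
)

```text
clock: 16.53
tool_pos: [0.5195, 0.0825, 0.1132]
tcp_rot: [[-0.25, 0.968, 0.004], [0.968, 0.25, -0.002], [-0.002, 0.003, -1.0]]
force: [0.9, -4.9, 8.0]
gripper_width: 0.184
grip_force: 39.7
```

Run:
```python
from m import *
o=arm.get_obs();R=o["tcp_rot"];print(o["tool_pos"],np.degrees(np.arctan2(R[1,0],R[0,0])),o["force"],o["q"],o["clock"])
A=np.array([.576,-.105])
ang=lambda p:np.degrees(np.arctan2(p[1]-A[1],p[0]-A[0]))
im=[]
for n in ("top","side"):
    f=shot(n)
    try:
        b=bowlc(f);print("bowl",n,b,ang(b[0]))
    except IndexError: pass
    for d in arm.place_of(f,"bowl")[:1]+arm.place_of(f,"serve_spot")[:1]: p=at_z(f,d["point"],.03);print(d["score"],p,ang(p))
    im.append(f)
    hsv=cv2.cvtColor(f["pixels"],cv2.COLOR_RGB2HSV)
    c=f["R"]@np.array([.386,-.113,.03])+f["t"];s=c[:2]/c[2];s=s*(1+f["k1"]*(s@s));K=f["camera_matrix"];u=int(K[0,0]*s[0]+K[0,2]);v=int(K[1,1]*s[1]+K[1,2])
    w=hsv[v-14:v+15,u-14:u+15]
    m=(w[...,0]<32)&(w[...,1]>80)
    rr,cc=np.nonzero(m);print(n,"brass",m.sum(),v,u,(rr+v-14).min(),(rr+v-14).max(),(cc+u-14).min(),(cc+u-14).max())
    if m.sum():
        p=at_z(f,(rr.mean()+v-14,cc.mean()+u-14),.02);print(p,ang(p),np.hypot(*(p[:2]-A)))
    im[-1]=cv2.resize(f["pixels"][v-70:v+60,u-70:u+90,::-1],(480,390))
cv2.imwrite("pics/p2.png",np.vstack(im)[:, :] if 0 else cv2.resize(np.hstack(im),(800,325)))
```

```text
[0.5195 0.0825 0.1132] 104.49262957762672 [ 0.8506 -4.8831  7.9736] [-0.0539  0.3252  1.7563 -0.0015  1.0561 -0.3061] 16.5333
bowl top (array([ 0.4674, -0.113 ]), np.float64(0.06515689750391264)) -175.7981035588192
0.72 [ 0.4623 -0.1128  0.03  ] -176.09618921669733
top brass 28 261 296 259 264 294 299
[ 0.386  -0.1132  0.02  ] -177.5284476744405 0.19016165491281817
bowl side (array([ 0.4678, -0.1205]), np.float64(0.06731667227240513)) -171.83107451990037
0.83 [ 0.4663 -0.115   0.03  ] -174.77195419525992
0.58 [ 0.4708 -0.1145  0.03  ] -174.82045572539366
side brass 47 245 197 244 252 196 202
[ 0.3876 -0.1169  0.02  ] -176.39659191335429 0.18880116356051216
```

View pics/p2.png

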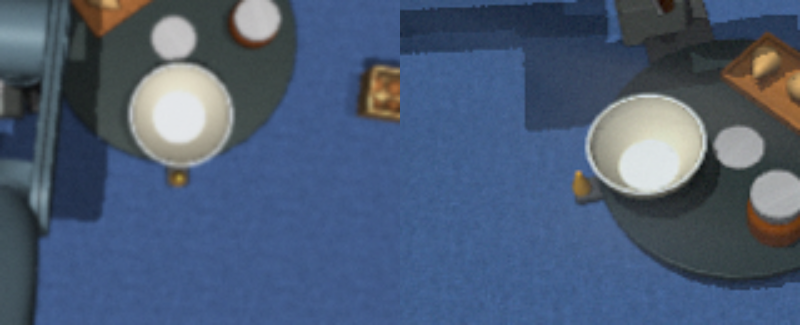

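The bowl (181,112) sits almost directly in front of the pointer (178,180) in the top view. About 1.5° of plate is left, so I'll turn the crank 4.5° more, release and rise.

>>> apply_moves(
  moves=[
    {"slide":[0.0002,-0.0047,0],"twist":[0,0,4.5],"grip":1},
    {"slide":[0.0002,-0.0047,0],"twist":[0,0,4.5],"grip":1},
    {"slide":[0.0002,-0.0047,0],"twist":[0,0,4.5],"grip":1},
    {"slide":[0.0002,-0.0047,0],"twist":[0,0,4.5],"grip":-1},
    {"slide":[0.0002,-0.0047,0],"twist":[0,0,4.5],"grip":-1},
    {"slide":[0.0002,-0.0047,0],"twist":[0,0,4.5],"grip":-1},
    {"slide":[0.0002,-0.0047,0],"twist":[0,0,4.5],"grip":-1},
    {"slide":[0.0002,-0.0047,-0.04],"twist":[0,0,4.5],"grip":-1},
    {"slide":[0.0002,-0.0047,-0.08],"twist":[0,0,4.5],"grip":-1},
    {"slide":[0.0002,-0.0047,-0.12],"twist":[0,0,4.5],"grip":-1},
  ],
)

```text
clock: 17.77
tool_pos: [0.5126, 0.0829, 0.2319]
tcp_rot: [[-0.175, 0.985, -0.003], [0.985, 0.175, 0.0], [0.001, -0.003, -1.0]]
force: [0.5, -0.3, 0.4]
gripper_width: 1.002
grip_force: 0.0
```

Run:
```python
from m import *
o=arm.get_obs();R=o["tcp_rot"];print(o["tool_pos"],R,np.degrees(np.arctan2(R[1,0],R[0,0])),o["q"],o["clock"])
A=np.array([.576,-.105])
ang=lambda p:np.degrees(np.arctan2(p[1]-A[1],p[0]-A[0]))
for n in ("top","side"):
    f=shot(n)
    for d in arm.place_of(f,"bowl")[:1]: p=at_z(f,d["point"],.03);print(d["score"],p,ang(p))
    if n=="top": b=bowlc(f);print("bowl",b,ang(b[0]))
    k=arm.masks_of(f,"cup")
    if k:
        m=cv2.dilate(k[0]["pixels"].astype(np.uint8),np.ones((3,3)))>0
        P=cloud(f,m);P=P[(P[:,2]>.07)&(P[:,2]<.09)];print(n,len(P),cv2.minAreaRect(P[:,:2].astype(np.float32)*1000))
```

```text
[0.5126 0.0829 0.2319] [[-0.1748  0.9846 -0.0029]
 [ 0.9846  0.1748  0.0004]
 [ 0.0009 -0.0027 -1.    ]] 100.06952337092588 [-0.0549  0.2046  1.6041  0.0003  1.3358 -0.2307] 17.7667
0.98 [ 0.4593 -0.1125  0.03  ] -176.34686579419807
bowl (array([ 0.4672, -0.1096]), np.float64(0.06577814281775816)) -177.59736663495016
top 107 ((502.27191162109375, -394.26129150390625), (62.06264877319336, 62.00855255126953), 81.14462280273438)
0.93 [ 0.4716 -0.1186  0.03  ] -172.58764536224263
```

Run:
```python
from m import *
print([a for a in dir(arm) if not a.startswith("__")])
D=np.array([[.2586,1.535,.1603,.5261,.2313],[.4128,1.6208,.5654,.1342,.113],[.3252,1.7563,.5195,.0825,.1132],[.2046,1.6041,.5126,.0829,.2319]])
from scipy.optimize import least_squares
rho=np.sqrt(D[:,2]**2+D[:,3]**2-.111**2)
s=D[:,0];e=s+D[:,1]
def res(p): return np.r_[p[3]+p[0]*np.sin(s)+p[1]*np.sin(e)-rho,p[2]+p[0]*np.cos(s)+p[1]*np.cos(e)-D[:,4]]
r=least_squares(res,[.4,.4,0,0]);print(r.x,r.fun)
q1=np.array([1.0722,.0422,-.0539,-.0549]);print(rho*0+np.hypot(D[:,2],D[:,3])*np.sin(np.arctan2(D[:,3],D[:,2])-q1))
```

```text
['PlanningError', 'get_obs', 'grab_frame', 'hand_in', 'look_for', 'masks_of', 'place_of', 'tcp_to_grasp']
[ 0.4662  0.4215 -0.125   0.0038] [-0.0046 -0.0025  0.0063  0.0008  0.0013  0.0009 -0.0024  0.0003]
[0.1108 0.1102 0.1104 0.1109]
```

>>> apply_moves(
  moves=[
    {"slide":[0,0,0],"twist":[20,0,0],"grip":-1},
    {"slide":[0,0,0],"twist":[20,0,0],"grip":-1},
    {"slide":[0,0,0],"twist":[20,0,0],"grip":-1},
    {"slide":[0,0,0],"twist":[20,0,0],"grip":-1},
  ],
)

```text
clock: 18.45
tool_pos: [0.5141, 0.0826, 0.2262]
tcp_rot: [[-0.175, 0.921, -0.348], [0.985, 0.164, -0.06], [0.002, -0.353, -0.936]]
force: [0.4, 0.1, -0.8]
gripper_width: 0.999
grip_force: 0.0
```

Run:
```python
from m import *
o=arm.get_obs();print(o["q"],o["tool_pos"],o["tcp_rot"])
```

```text
[-0.0108  0.4483  1.3279 -0.0647  1.7207 -0.1847] [0.5141 0.0826 0.2262] [[-0.1745  0.9211 -0.3481]
 [ 0.9847  0.1638 -0.0602]
 [ 0.0016 -0.3533 -0.9355]]
```

>>> apply_moves(
  moves=[
    {"slide":[0,0,0],"twist":[-20,0,0],"grip":-1},
    {"slide":[0,0,0],"twist":[-20,0,0],"grip":-1},
    {"slide":[0,0,0],"twist":[-20,20,0],"grip":-1},
    {"slide":[0,0,0],"twist":[-20,20,0],"grip":-1},
    {"slide":[0,0,0],"twist":[-20,20,0],"grip":-1},
    {"slide":[0,0,0],"twist":[-20,20,0],"grip":-1},
  ],
)

```text
clock: 18.95
tool_pos: [0.5123, 0.0801, 0.2298]
tcp_rot: [[-0.1, 0.994, -0.044], [0.935, 0.109, 0.336], [0.339, -0.007, -0.941]]
force: [-0.5, -1.2, -1.2]
gripper_width: 0.999
grip_force: 0.0
```

Run:
```python
from m import *
o=arm.get_obs();print(o["q"],o["tool_pos"],o["tcp_rot"],o["clock"])
```

```text
[-0.2848  0.2377  1.6195  0.3187  1.4353 -0.4599] [0.5123 0.0801 0.2298] [[-0.0999  0.994  -0.0435]
 [ 0.9355  0.1087  0.3362]
 [ 0.339  -0.0071 -0.9408]] 18.95
```

```bash
cat > kin.py <<'E'
import numpy as np
from scipy.optimize import least_squares
def Rx(a):c,s=np.cos(a),np.sin(a);return np.array([[1,0,0],[0,c,-s],[0,s,c]])
def Ry(a):c,s=np.cos(a),np.sin(a);return np.array([[c,0,s],[0,1,0],[-s,0,c]])
def Rz(a):c,s=np.cos(a),np.sin(a);return np.array([[c,-s,0],[s,c,0],[0,0,1]])
S4=1
def fk(q,p,tool=0):
    L1,L2,d1,o1,o2,T,a=p
    A=Rz(q[0]);x=A@np.array([a,o1,d1])
    A=A@Ry(q[1]);x=x+A@[0,0,L1]
    A=A@Ry(q[2]);x=x+A@[0,0,L2]
    A=A@Rz(S4*q[3]);x=x+A@[0,o2,0]
    A=A@Ry(q[4]);A=A@Rz(q[5]+np.pi/2);x=x+A@[0,0,T]
    return x,A
Q=np.array([[1.0722,.2586,1.535,0,1.348,-.2028],[.0422,.4128,1.6208,-.0018,1.1027,1.7144],[-.0539,.3252,1.7563,-.0015,1.0561,-.3061],[-.0549,.2046,1.6041,.0003,1.3358,-.2307],[-.0108,.4483,1.3279,-.0647,1.7207,-.1847],[-.2848,.2377,1.6195,.3187,1.4353,-.4599]])
X=np.array([[.1603,.5261,.2313],[.5654,.1342,.113],[.5195,.0825,.1132],[.5126,.0829,.2319],[.5141,.0826,.2262],[.5123,.0801,.2298]])
def fit():
    f=lambda p:np.concatenate([fk(q,p)[0]-x for q,x in zip(Q,X)])
    return least_squares(f,[.466,.42,.1,.05,.06,.2,0],max_nfev=20000)
def ik(x,R,q0,p):
    lo=np.array([-3.14,-.91,.19,-1.22,.22,-3.12]);hi=np.array([3.14,2.08,2.58,4.36,2.71,3.12])
    def f(q):
        y,A=fk(q,p);return np.r_[(y-x)*5,(A-R).ravel()]
    best=None
    for s in [q0]+list(np.random.default_rng(0).uniform(lo,hi,(30,6))):
        r=least_squares(f,np.clip(s,lo+1e-3,hi-1e-3),bounds=(lo,hi))
        if best is None or r.cost<best.cost-1e-7:best=r
        if best.cost<1e-9:break
    return best.x,best.cost
E
python3 - <<'E'
import numpy as np,kin
np.set_printoptions(precision=4,suppress=True)
for s in(1,-1):
    kin.S4=s;print(s);print(kin.fk(kin.Q[5],[.466,.42,.1,.05,.06,.2,0])[1]);r=kin.fit();print(r.x,r.cost,np.abs(r.fun).max())
E
```

```text
1
[[-0.0998  0.9941 -0.0435]
 [ 0.9355  0.1087  0.3362]
 [ 0.339  -0.0072 -0.9408]]
[ 0.4977  0.4232  0.1787  0.113  -0.0013  0.3335 -0.0067] 0.00010716225470608245 0.008658076178885366
-1
[[-0.2626  0.94   -0.218 ]
 [ 0.944   0.2035 -0.2597]
 [-0.1997 -0.274  -0.9408]]
[ 0.2297  0.3818  0.0526  0.2061 -0.0832 -0.0378  0.0843] 0.009208539215991077 0.09215638915115999
```

```bash
python3 - <<'E'
s=open('kin.py').read()
s=s.replace("L1,L2,d1,o1,o2,T,a=p","L1,L2,d1,o1,o2,T,a,e,w=p").replace("x=x+A@[0,0,L2]","x=x+A@[e,0,L2]").replace("A=A@Ry(q[4]);A","A=A@Ry(q[4]);x=x+A@[w,0,0];A").replace(".2,0],max",".2,0,0,0],max")
open('kin.py','w').write(s)
E
cat > t.py <<'E'
import numpy as np,kin
from kin import *
np.set_printoptions(precision=3,suppress=True)
r=fit();p=r.x;print(p,r.cost,np.abs(r.fun).max())
def toolR(az,down,roll=0): # tool z heading az, 'down' below horizontal; y horizontal (left of heading) ; roll about z
    a,d=np.radians([az,down]);z=np.array([np.cos(a)*np.cos(d),np.sin(a)*np.cos(d),-np.sin(d)])
    y=np.array([-np.sin(a),np.cos(a),0]);x=np.cross(y,z)
    return np.c_[x,y,z]@Rz(np.radians(roll))
E
python3 - <<'E'
from t import *
g=.0187
for flip in(0,180):
  for az in(-9.5,80.5,-99.5):
    for d in(20,30,45,60):
      R=toolR(az,d,flip);x=np.array([.502,-.394,.05])+R[:,2]*g
      q,c=ik(x,R,Q[3],p);print("pick",flip,az,d,c<1e-6,q)
for az in (-9.5,-60,-90,90,40,20):
  for d in(0,20,30):
   for roll in (0,180):
    ok=[]
    for tip in(-130,-90,0,90,130):
      R=toolR(az,d,roll+tip);x=np.array([.467,-.12,.17])+R[:,2]*g
      q,c=ik(x,R,Q[3],p);ok.append((tip,c<1e-6,q[3:].round(2).tolist()))
    print("pour",az,d,roll,[o for o in ok if o[1]])
E
```

```text
[ 0.534  0.426  0.222  0.111 -0.     0.354  0.     0.06   0.   ] 3.0640096627590293e-09 3.5756064497349804e-05
pick 0 -9.5 20 True [-1.349  0.798  2.22   1.914  1.178  1.695]
pick 0 -9.5 30 True [-1.29   0.662  2.191  1.841  0.945  1.893]
pick 0 -9.5 45 True [-1.176  0.522  2.088  1.514  0.643  2.368]
pick 0 -9.5 60 False [-1.055  0.475  1.936  0.853  0.545  3.12 ]
pick 0 80.5 20 True [-1.136  1.168  0.932  0.659  2.091  2.168]
pick 0 80.5 30 True [-1.118  1.069  1.013  0.571  1.951  2.146]
pick 0 80.5 45 True [-1.078  0.925  1.144  0.453  1.725  2.146]
pick 0 80.5 60 True [-1.019  0.791  1.279  0.336  1.486  2.188]
pick 0 -99.5 20 False [-0.421  0.858  1.996  4.36   1.144  1.352]
pick 0 -99.5 30 False [-0.393  0.748  1.692 -1.22   1.054  0.678]
pick 0 -99.5 45 True [-0.485  0.644  1.787 -1.159  0.822  0.563]
pick 0 -99.5 60 True [-0.6    0.574  1.731 -0.735  0.743  0.095]
pick 180 -9.5 20 True [-1.349  0.798  2.22   1.914  1.178 -1.447]
pick 180 -9.5 30 True [-1.29   0.662  2.191  1.841  0.945 -1.249]
pick 180 -9.5 45 True [-1.176  0.522  2.088  1.514  0.643 -0.774]
pick 180 -9.5 60
[... 4180 characters left out ...]
e_, [1.38, 1.26, 1.84]), (90, np.True_, [1.38, 1.26, -2.87]), (130, np.True_, [1.38, 1.26, -2.18])]
pour 20 20 180 [(-130, np.True_, [1.38, 1.26, 2.71]), (-90, np.True_, [1.38, 1.26, -2.87]), (0, np.True_, [1.38, 1.26, -1.3]), (90, np.True_, [1.38, 1.26, 0.27]), (130, np.True_, [1.38, 1.26, 0.97])]
pour 20 30 0 [(-130, np.True_, [1.29, 1.12, -0.15]), (-90, np.True_, [1.29, 1.12, 0.55]), (0, np.True_, [1.29, 1.12, 2.12]), (90, np.True_, [1.29, 1.12, -2.59]), (130, np.True_, [1.29, 1.12, -1.89])]
pour 20 30 180 [(-130, np.True_, [1.29, 1.12, 2.99]), (-90, np.True_, [1.29, 1.12, -2.59]), (0, np.True_, [1.29, 1.12, -1.02]), (90, np.True_, [1.29, 1.12, 0.55]), (130, np.True_, [1.29, 1.12, 1.25])]
```

```bash
cat >> t.py <<'E'
from scipy.spatial.transform import Rotation as Ro
g=.0187
def rel(x0,R0,x,R): return (R0.T@(np.array(x)-x0)).round(4).tolist(),np.degrees(Ro.from_matrix(R0.T@R).as_rotvec()).round(1).tolist()
def path(x0,R0,q0,x,R,n=6):
    rv=Ro.from_matrix(R0.T@R).as_rotvec();q=np.array(q0)
    for k in range(1,n+1):
        s=k/n;Rk=R0@Ro.from_rotvec(rv*s).as_matrix();q,c=ik(x0+s*(np.array(x)-x0),Rk,q,p);print("   ",k,c<1e-6,q)
    return q
E
python3 - <<'E'
from t import *
from station import arm
o=arm.get_obs();x0,R0=np.array(o["tool_pos"]),np.array(o["tcp_rot"])
R=toolR(80.5,25,180)
gp=np.array([.502,-.394,.048])+R[:,2]*g
W1=gp-.14*R[:,2]+[0,0,.17];W2=gp-.12*R[:,2]
print(W1,rel(x0,R0,W1,R));q=path(x0,R0,o["q"],W1,R)
print(rel(W1,R,W2,R));q=path(W1,R,q,W2,R,3);print(rel(W2,R,gp,R));q=path(W2,R,q,gp,R,3)
E
```

```text
[ 0.534  0.426  0.222  0.111 -0.     0.354  0.     0.06   0.   ] 3.0640096627590293e-09 3.5756064497349804e-05
[ 0.484 -0.502  0.269] ([-0.5287, -0.0918, -0.2318], [-11.2, 45.0, 11.6])
    1 True [-0.54   0.276  1.598  0.392  1.547 -0.672]
    2 True [-0.752  0.372  1.505  0.438  1.692 -0.819]
    3 True [-0.916  0.509  1.347  0.476  1.859 -0.897]
    4 True [-1.04   0.676  1.122  0.528  2.049 -0.903]
    5 True [-1.134  0.876  0.815  0.632  2.267 -0.819]
    6 True [-1.206  1.156  0.316  0.927  2.532 -0.498]
([-0.1541, -0.0, 0.0918], [0.0, 0.0, 0.0])
    1 True [-1.203  1.162  0.442  0.799  2.443 -0.66 ]
    2 True [-1.2    1.191  0.523  0.719  2.361 -0.768]
    3 True [-1.196  1.234  0.573  0.667  2.288 -0.846]
([-0.0, -0.0, 0.12], [0.0, 0.0, 0.0])
    1 True [-1.175  1.184  0.729  0.634  2.19  -0.907]
    2 True [-1.152  1.148  0.859  0.619  2.102 -0.952]
    3 True [-1.128  1.121  0.971  0.613  2.02  -0.988]
```

>>> apply_moves(
  moves=[
    {"slide":[-0.0353,-0.0061,-0.0155],"twist":[-0.7,3,0.8],"grip":-1},
    {"slide":[-0.0705,-0.0122,-0.0309],"twist":[-1.5,6,1.5],"grip":-1},
    {"slide":[-0.1058,-0.0184,-0.0464],"twist":[-2.2,9,2.3],"grip":-1},
    {"slide":[-0.141,-0.0245,-0.0618],"twist":[-3,12,3.1],"grip":-1},
    {"slide":[-0.1763,-0.0306,-0.0773],"twist":[-3.7,15,3.9],"grip":-1},
    {"slide":[-0.2115,-0.0367,-0.0927],"twist":[-4.5,18,4.6],"grip":-1},
    {"slide":[-0.2468,-0.0428,-0.1082],"twist":[-5.2,21,5.4],"grip":-1},
    {"slide":[-0.282,-0.049,-0.1236],"twist":[-6,24,6.2],"grip":-1},
    {"slide":[-0.3173,-0.055,-0.139],"twist":[-6.7,27,7],"grip":-1},
    {"slide":[-0.3525,-0.0612,-0.1545],"twist":[-7.5,30,7.7],"grip":-1},
    {"slide":[-0.388,-0.0673,-0.17],"twist":[-8.2,33,8.5],"grip":-1},
    {"slide":[-0.423,-0.0734,-0.1854],"twist":[-9,36,9.3],"grip":-1},
    {"slide":[-0.458,-0.0796,-0.201],"twist":[-9.7,39,10.1],"grip":-1},
    {"slide":[-0.4935,-0.0857,-0.2163],"twist":[-10.5,42,10.8],"grip":-1},
    {"slide":[-0.5287,-0.0918,-0.2318],"twist":[-11.2,45,11.6],"grip":-1},
    {"slide":[-0.5287,-0.0918,-0.2318],"twist":[-11.2,45,11.6],"grip":-1},
    {"slide":[-0.5287,-0.0918,-0.2318],"twist":[-11.2,45,11.6],"grip":-1},
    {"slide":[-0.5287,-0.0918,-0.2318],"twist":[-11.2,45,11.6],"grip":-1},
    {"slide":[-0.5287,-0.0918,-0.2318],"twist":[-11.2,45,11.6],"grip":-1},
  ],
)

```text
clock: 20.53
tool_pos: [0.4904, -0.4984, 0.2735]
tcp_rot: [[0.066, 0.988, 0.142], [0.421, -0.157, 0.893], [0.905, 0.001, -0.426]]
force: [-0.0, -0.0, 0.5]
gripper_width: 1.002
grip_force: 0.0
```

Run:
```python
from t import *
from m import *
o=arm.get_obs();x0,R0=np.array(o["tool_pos"]),np.array(o["tcp_rot"]);print(o["clock"],x0,o["q"])
cs=[]
for n in("top","side"):
    f=shot(n);k=arm.masks_of(f,"cup")
    for d in arm.place_of(f,"cup")[:1]: print(n,d["score"],at_z(f,d["point"],0))
    if k:
        P=cloud(f,cv2.dilate(k[0]["pixels"].astype(np.uint8),np.ones((3,3)))>0);P=P[(P[:,2]>.07)&(P[:,2]<.09)]
        if len(P)>10:print(n,len(P),cv2.minAreaRect(P[:,:2].astype(np.float32)*1000))
R=toolR(80.5,25,180)
gp=np.array([.502,-.394,.048])+R[:,2]*g
W2=gp-.12*R[:,2]
print(rel(x0,R0,W2,R),rel(x0,R0,gp,R))
```

```text
[ 0.534  0.426  0.222  0.111 -0.     0.354  0.     0.06   0.   ] 3.0640096627590293e-09 3.5756064497349804e-05
20.5333 [ 0.4904 -0.4984  0.2735] [-1.1956  1.1578  0.2997  0.9402  2.5362 -0.481 ]
top 0.86 [ 0.5109 -0.3941  0.    ]
top 111 ((502.1142272949219, -394.313232421875), (60.890316009521484, 62.699851989746094), 80.37339782714844)
side 0.77 [ 0.4946 -0.3966  0.    ]
side 215 ((504.42626953125, -397.80718994140625), (64.3707275390625, 60.150020599365234), 82.30876922607422)
([-0.1596, -0.0059, 0.0898], [-0.4, 0.2, 0.3]) ([-0.1591, -0.005, 0.2098], [-0.4, 0.2, 0.3])
```

>>> apply_moves(
  moves=[
    {"slide":[-0.036,-0.0013,0.02],"twist":[-0.4,0.2,0.3],"grip":-1},
    {"slide":[-0.072,-0.0027,0.04],"twist":[-0.4,0.2,0.3],"grip":-1},
    {"slide":[-0.108,-0.004,0.06],"twist":[-0.4,0.2,0.3],"grip":-1},
    {"slide":[-0.144,-0.0053,0.08],"twist":[-0.4,0.2,0.3],"grip":-1},
    {"slide":[-0.1596,-0.0055,0.0898],"twist":[-0.4,0.2,0.3],"grip":-1},
    {"slide":[-0.1596,-0.0055,0.0898],"twist":[-0.4,0.2,0.3],"grip":-1},
    {"slide":[-0.1595,-0.005,0.12],"twist":[-0.4,0.2,0.3],"grip":-1},
    {"slide":[-0.1595,-0.0045,0.15],"twist":[-0.4,0.2,0.3],"grip":-1},
    {"slide":[-0.159,-0.0045,0.18],"twist":[-0.4,0.2,0.3],"grip":-1},
    {"slide":[-0.159,-0.0045,0.2],"twist":[-0.4,0.2,0.3],"grip":-1},
    {"slide":[-0.159,-0.0045,0.208],"twist":[-0.4,0.2,0.3],"grip":-1},
    {"slide":[-0.159,-0.0045,0.208],"twist":[-0.4,0.2,0.3],"grip":-1},
  ],
)

```text
clock: 21.83
tool_pos: [0.5052, -0.3793, 0.0428]
tcp_rot: [[0.068, 0.986, 0.15], [0.417, -0.164, 0.894], [0.906, 0.001, -0.423]]
force: [-0.2, 0.2, 0.4]
gripper_width: 0.996
grip_force: 0.0
```

Run:
```python
from m import *
f=shot("side");o=arm.get_obs();print(o["force"],o["tool_pos"])
cv2.imwrite("pics/p3.png",cv2.resize(f["pixels"][250:384,150:370,::-1],None,fx=3,fy=3))
```

```text
[-0.1468 -0.0647  0.833 ] [ 0.505  -0.3809  0.0429]
```

View pics/p3.png

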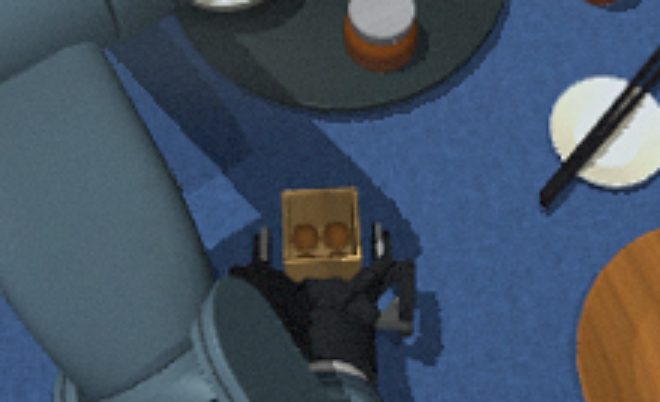

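The cup (320,235) stands centred between the open pads (262 and 380). I'll close and lift.

>>> apply_moves(
  moves=[
    {"slide":[0,0,0],"twist":[0,0,0],"grip":1},
    {"slide":[0,0,0],"twist":[0,0,0],"grip":1},
    {"slide":[0,0,0],"twist":[0,0,0],"grip":1},
    {"slide":[0,0,0],"twist":[0,0,0],"grip":1},
    {"slide":[0,0,0],"twist":[0,0,0],"grip":1},
    {"slide":[0,0,0],"twist":[0,0,0],"grip":1},
    {"slide":[0.0045,0,-0.002],"twist":[0,0,0],"grip":1},
    {"slide":[0.0181,0,-0.0085],"twist":[0,0,0],"grip":1},
    {"slide":[0.0362,0,-0.017],"twist":[0,0,0],"grip":1},
    {"slide":[0.0634,0,-0.03],"twist":[0,0,0],"grip":1},
    {"slide":[0.0906,0,-0.0423],"twist":[0,0,0],"grip":1},
    {"slide":[0.1178,0,-0.055],"twist":[0,0,0],"grip":1},
    {"slide":[0.1359,0,-0.0635],"twist":[0,0,0],"grip":1},
    {"slide":[0.1359,0,-0.0635],"twist":[0,0,0],"grip":1},
  ],
  squeeze=45,
)

```text
clock: 23.05
tool_pos: [0.5047, -0.3813, 0.1971]
tcp_rot: [[0.065, 0.986, 0.152], [0.424, -0.165, 0.891], [0.903, 0.007, -0.429]]
force: [0.1, -0.4, -1.2]
gripper_width: 0.717
grip_force: 45.3
```

Run:
```python
from t import *
from station import arm
o=arm.get_obs();x0,R0=np.array(o["tool_pos"]),np.array(o["tcp_rot"]);print(x0,o["clock"],o["q"],o["force"])
# over bowl, still level (down 25)
for az in(80.5,90):
  R=toolR(az,25,180);gq=np.array([.445,-.125,.20]);x=gq+R[:,2]*g
  print("A",az,rel(x0,R0,x,R));q=path(x0,R0,o["q"],x,R,4)
  Rb=toolR(az,3,180);xb=gq+Rb[:,2]*g;print("B",rel(x,R,xb,Rb));q=path(x,R,q,xb,Rb,3)
  Rc=toolR(az,3,180+130);print("C",rel(xb,Rb,xb,Rc));q=path(xb,Rb,q,xb,Rc,4)
```

```text
[ 0.534  0.426  0.222  0.111 -0.     0.354  0.     0.06   0.   ] 3.0640096627590293e-09 3.5756064497349804e-05
[ 0.505 -0.381  0.197] 23.05 [-1.13   0.948  0.926  0.687  2.188 -0.844] [ 0.137 -0.385 -1.158]
A 80.5 ([0.1075, -0.1012, 0.2367], [0.2, 0.4, 0.3])
    1 True [-1.109  0.835  1.168  0.655  2.076 -0.919]
    2 True [-1.083  0.739  1.374  0.643  1.977 -0.971]
    3 True [-1.052  0.654  1.557  0.647  1.885 -1.01 ]
    4 True [-1.014  0.576  1.722  0.663  1.8   -1.039]
B ([0.007, -0.0, -0.0014], [-0.0, 22.0, 0.0])
    1 True [-1.032  0.649  1.714  0.701  1.869 -1.075]
    2 True [-1.044  0.724  1.708  0.738  1.937 -1.109]
    3 True [-1.049  0.798  1.703  0.773  2.004 -1.14 ]
C ([0.0, 0.0, 0.0], [0.0, -0.0, 130.0])
    1 True [-1.049  0.798  1.703  0.773  2.004 -0.572]
    2 True [-1.049  0.798  1.703  0.773  2.004 -0.005]
    3 True [-1.049  0.798  1.703  0.773  2.004  0.562]
    4 True [-1.049  0.798  1.703  0.773  2.004  1.129]
A 90 ([0.1074, -0.104, 0.2365], [8.8, 0.4, -3.7])
    1 True [-1.095  0.85   1.138  0.637  2.104 -0.931]
    2 True [-1.054  0.766  1.319  0.606  2.027 -0.994]
    3 True [-1.006  0.692  1.478  0.591  1.955 -1.039]
    4 True [-0.947  0.626  1.619  0.59   1.887 -1.071]
B ([0.007, 0.0, -0.0014], [-0.0, 22.0, 0.0])
    1 True [-0.962  0.697  1.606  0.629  1.959 -1.094]
    2 True [-0.972  0.768  1.597  0.666  2.028 -1.115]
    3 True [-0.976  0.838  1.591  0.703  2.096 -1.134]
C ([0.0, 0.0, 0.0], [-0.0, 0.0, 130.0])
    1 True [-0.976  0.838  1.591  0.703  2.096 -0.566]
    2 True [-0.976  0.838  1.591  0.703  2.096  0.001]
    3 True [-0.976  0.838  1.591  0.703  2.096  0.568]
    4 True [-0.976  0.838  1.591  0.703  2.096  1.135]
```

Run:
```python
from t import *
from station import arm
o=arm.get_obs();x0,R0=np.array(o["tool_pos"]),np.array(o["tcp_rot"])
gq=np.array([.425,-.098,.17]);R=toolR(80.5,25,180);x=gq+R[:,2]*g
print("A",rel(x0,R0,x,R));q=path(x0,R0,o["q"],x,R,4)
Rb=toolR(80.5,3,180);xb=gq+Rb[:,2]*g;print("B",rel(x0,R0,xb,Rb));q=path(x,R,q,xb,Rb,3)
q=path(xb,Rb,q,xb,toolR(80.5,3,310),3)
```

```text
[ 0.534  0.426  0.222  0.111 -0.     0.354  0.     0.06   0.   ] 3.0640096627590293e-09 3.5756064497349804e-05
A ([0.0905, -0.1256, 0.2705], [0.2, 0.4, 0.3])
    1 True [-1.111  0.83   1.201  0.644  2.056 -0.939]
    2 True [-1.087  0.733  1.433  0.628  1.936 -1.007]
    3 True [-1.057  0.652  1.638  0.629  1.824 -1.062]
    4 True [-1.019  0.583  1.823  0.646  1.716 -1.109]
B ([0.0975, -0.1255, 0.2691], [0.1, 22.4, 0.4])
    1 True [-1.039  0.662  1.811  0.678  1.787 -1.151]
    2 True [-1.051  0.742  1.8    0.707  1.856 -1.189]
    3 True [-1.056  0.822  1.79   0.734  1.925 -1.225]
    1 True [-1.056  0.822  1.79   0.734  1.925 -0.469]
    2 True [-1.056  0.822  1.79   0.734  1.925  0.288]
    3 True [-1.056  0.822  1.79   0.734  1.925  1.044]
```

>>> apply_moves(
  moves=[
    {"slide":[0.0045,-0.006,0.013],"twist":[0,0,0],"grip":1},
    {"slide":[0.012,-0.0165,0.035],"twist":[0,0,0],"grip":1},
    {"slide":[0.02,-0.028,0.06],"twist":[0,0,0],"grip":1},
    {"slide":[0.03,-0.041,0.088],"twist":[0,0,0],"grip":1},
    {"slide":[0.0405,-0.056,0.12],"twist":[0,0,0],"grip":1},
    {"slide":[0.051,-0.071,0.152],"twist":[0,0,0],"grip":1},
    {"slide":[0.061,-0.085,0.183],"twist":[0,0,0],"grip":1},
    {"slide":[0.071,-0.098,0.211],"twist":[0.2,0.4,0.3],"grip":1},
    {"slide":[0.08,-0.11,0.238],"twist":[0.2,0.4,0.3],"grip":1},
    {"slide":[0.087,-0.12,0.258],"twist":[0.2,0.4,0.3],"grip":1},
    {"slide":[0.0905,-0.1256,0.2705],"twist":[0.2,0.4,0.3],"grip":1},
    {"slide":[0.0905,-0.1256,0.2705],"twist":[0.2,0.4,0.3],"grip":1},
    {"slide":[0.092,-0.1256,0.27],"twist":[0.2,5,0.3],"grip":1},
    {"slide":[0.0935,-0.1256,0.27],"twist":[0.2,10,0.3],"grip":1},
    {"slide":[0.095,-0.1256,0.27],"twist":[0.2,15,0.3],"grip":1},
    {"slide":[0.0965,-0.1255,0.2695],"twist":[0.1,19,0.4],"grip":1},
    {"slide":[0.0975,-0.1255,0.2691],"twist":[0.1,22.4,0.4],"grip":1},
    {"slide":[0.0975,-0.1255,0.2691],"twist":[0.1,22.4,0.4],"grip":1},
  ],
)

```text
clock: 24.55
tool_pos: [0.4277, -0.0791, 0.1637]
tcp_rot: [[0.016, 0.986, 0.167], [0.039, -0.167, 0.985], [0.999, -0.01, -0.041]]
force: [-0.4, 0.3, -2.1]
gripper_width: 0.721
grip_force: 45.3
```

Run:
```python
from t import *
from m import *
o=arm.get_obs();print(o["clock"],o["tool_pos"],o["tool_pos"]-g*np.array(o["tcp_rot"])[:,2],o["force"],o["gripper_width"])
f=shot("top")
A=np.array([.576,-.105])
for d in arm.place_of(f,"bowl")[:1]: print(at_z(f,d["point"],.03))
cv2.imwrite("pics/p4.png",cv2.resize(f["pixels"][160:300,210:400,::-1],None,fx=3,fy=3))
```

```text
[ 0.534  0.426  0.222  0.111 -0.     0.354  0.     0.06   0.   ] 3.0640096627590293e-09 3.5756064497349804e-05
24.55 [ 0.4277 -0.0791  0.1637] [ 0.4246 -0.0975  0.1644] [-0.3665  0.2556 -2.0836] 0.7207525775328814
[ 0.467  -0.1076  0.03  ]
```

View pics/p4.png

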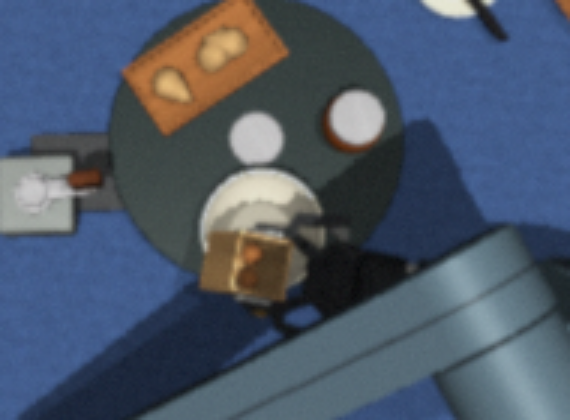

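The cup (250,265) is over the robot-side part of the bowl (262,225), with the walnuts still inside. I'll roll it slowly towards +x.

>>> apply_moves(
  moves=[
    {"slide":[0.006,0,0],"twist":[0,0,7],"grip":1},
    {"slide":[0.006,0,0],"twist":[0,0,14],"grip":1},
    {"slide":[0.006,0,0],"twist":[0,0,21],"grip":1},
    {"slide":[0.006,0,0],"twist":[0,0,28],"grip":1},
    {"slide":[0.006,0,0],"twist":[0,0,35],"grip":1},
    {"slide":[0.006,0,0],"twist":[0,0,42],"grip":1},
    {"slide":[0.006,0,0],"twist":[0,0,49],"grip":1},
    {"slide":[0.006,0,0],"twist":[0,0,56],"grip":1},
    {"slide":[0.006,0,0],"twist":[0,0,61],"grip":1},
    {"slide":[0.006,0,0],"twist":[0,0,65],"grip":1},
    {"slide":[0.006,0,0],"twist":[0,0,69],"grip":1},
    {"slide":[0.006,0,0],"twist":[0,0,73],"grip":1},
    {"slide":[0.006,0,0],"twist":[0,0,77],"grip":1},
    {"slide":[0.006,0,0],"twist":[0,0,81],"grip":1},
    {"slide":[0.006,0,0],"twist":[0,0,84],"grip":1},
    {"slide":[0.006,0,0],"twist":[0,0,87],"grip":1},
    {"slide":[0.006,0,0],"twist":[0,0,90],"grip":1},
    {"slide":[0.006,0,0],"twist":[0,0,93],"grip":1},
    {"slide":[0.006,0,0],"twist":[0,0,96],"grip":1},
    {"slide":[0.006,0,0],"twist":[0,0,99],"grip":1},
  ],
)

```text
clock: 26.32
tool_pos: [0.428, -0.0784, 0.172]
tcp_rot: [[0.971, -0.17, 0.165], [-0.171, -0.02, 0.985], [-0.164, -0.985, -0.049]]
force: [-0.3, 0.4, -1.5]
gripper_width: 0.723
grip_force: 45.2
```

>>> apply_moves(
  moves=[
    {"slide":[0,0,0],"twist":[0,0,2],"grip":1},
    {"slide":[0,0,0],"twist":[0,0,5],"grip":1},
    {"slide":[0,0,0],"twist":[0,0,9],"grip":1},
    {"slide":[0,0,0],"twist":[0,0,13],"grip":1},
    {"slide":[0,0,0],"twist":[0,0,17],"grip":1},
    {"slide":[0,0,0],"twist":[0,0,21],"grip":1},
    {"slide":[0,0,0],"twist":[0,0,26],"grip":1},
    {"slide":[0,0,0],"twist":[0,0,31],"grip":1},
    {"slide":[0,0,0],"twist":[0,0,36],"grip":1},
    {"slide":[0,0,0],"twist":[0,0,40],"grip":1},
    {"slide":[0,0,0],"twist":[0,0,40],"grip":1},
    {"slide":[0,0,0],"twist":[0,0,40],"grip":1},
    {"slide":[0,0,0],"twist":[0,0,40],"grip":1},
    {"slide":[0,0,0],"twist":[0,0,40],"grip":1},
    {"slide":[0,0,0],"twist":[0,0,40],"grip":1},
  ],
)

```text
clock: 27.57
tool_pos: [0.4278, -0.0781, 0.1716]
tcp_rot: [[0.637, -0.753, 0.166], [-0.142, 0.097, 0.985], [-0.758, -0.651, -0.045]]
force: [0.6, 0.4, -2.0]
gripper_width: 0.722
grip_force: 45.5
```

Run:
```python
from t import *
from m import *
o=arm.get_obs();print(o["clock"],o["tool_pos"],o["force"],o["gripper_width"],o["q"])
im=[]
for n in("top","side"):
    f=shot(n)
    for d in arm.place_of(f,"walnut0")[:6]: print(n,round(d["score"],2),at_z(f,d["point"],.05),d["point"])
    a,b=(160,210) if n=="top" else (160,140)
    im.append(cv2.resize(f["pixels"][a:a+150,b:b+190,::-1],(400,316)))
cv2.imwrite("pics/p5.png",np.hstack(im))
```

```text
[ 0.534  0.426  0.222  0.111 -0.     0.354  0.     0.06   0.   ] 3.0640096627590293e-09 3.5756064497349804e-05
27.5667 [ 0.4278 -0.0781  0.1716] [ 0.6301  0.3669 -1.9991] 0.7219175815913818 [-1.0556  0.821   1.793   0.7374  1.93    1.2069]
side 0.59 [ 0.4461 -0.1024  0.05  ] [235.5, 217.2]
side 0.47 [ 0.4861 -0.0963  0.05  ] [231.5, 230.5]
side 0.39 [ 0.458  -0.0845  0.05  ] [229.8, 220.4]
```

View pics/p5.png

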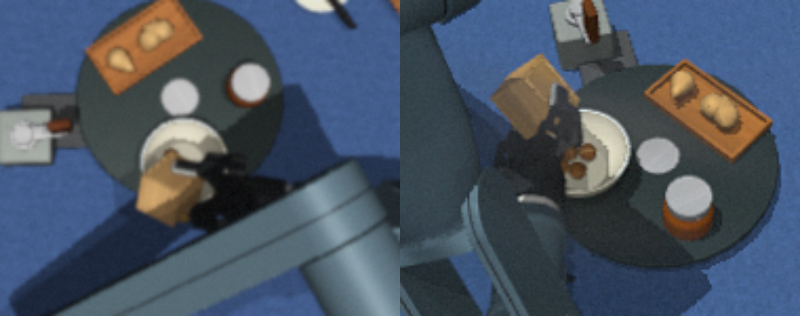

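At least three walnuts lie in the bowl (side view (575,160)). I'll tip a little further to be sure, then turn back.

>>> apply_moves(
  moves=[
    {"slide":[0,0,0],"twist":[0,0,7],"grip":1},
    {"slide":[0,0,0],"twist":[0,0,14],"grip":1},
    {"slide":[0,0,0],"twist":[0,0,20],"grip":1},
    {"slide":[0,0,0],"twist":[0,0,20],"grip":1},
    {"slide":[0,0,0],"twist":[0,0,20],"grip":1},
    {"slide":[0,0,0],"twist":[0,0,13],"grip":1},
    {"slide":[0,0,0],"twist":[0,0,6],"grip":1},
    {"slide":[0,0,0],"twist":[0,0,-1],"grip":1},
    {"slide":[0,0,0],"twist":[0,0,-8],"grip":1},
    {"slide":[0,0,0],"twist":[0,0,-15],"grip":1},
    {"slide":[0,0,0],"twist":[0,0,-22],"grip":1},
    {"slide":[0,0,0],"twist":[0,0,-29],"grip":1},
    {"slide":[0,0,0],"twist":[0,0,-36],"grip":1},
    {"slide":[0,0,0],"twist":[0,0,-43],"grip":1},
    {"slide":[0,0,0],"twist":[0,0,-50],"grip":1},
    {"slide":[0,0,0],"twist":[0,0,-57],"grip":1},
    {"slide":[0,0,0],"twist":[0,0,-64],"grip":1},
    {"slide":[0,0,0],"twist":[0,0,-71],"grip":1},
    {"slide":[0,0,0],"twist":[0,0,-78],"grip":1},
    {"slide":[0,0,0],"twist":[0,0,-85],"grip":1},
  ],
)

```text
clock: 29.43
tool_pos: [0.4277, -0.0781, 0.1715]
tcp_rot: [[0.801, 0.576, 0.166], [-0.108, -0.133, 0.985], [0.589, -0.807, -0.045]]
force: [-0.1, 0.4, -1.3]
gripper_width: 0.721
grip_force: 45.5
```

Run:
```python
from t import *
from station import arm
o=arm.get_obs();x0,R0=np.array(o["tool_pos"]),np.array(o["tcp_rot"]);print(x0,o["q"],o["clock"])
R=toolR(80.5,25,180)
# upright above old place; up first
M=np.array([.46,-.25,.21])+R[:,2]*g
W=np.array([.502,-.394,.16])+R[:,2]*g
print(rel(x0,R0,M,R));q=path(x0,R0,o["q"],M,R,4)
print(rel(M,R,W,R));print(rel(x0,R0,W,R));q=path(M,R,q,W,R,2)
```

```text
[ 0.534  0.426  0.222  0.111 -0.     0.354  0.     0.06   0.   ] 3.0640096627590293e-09 3.5756064497349804e-05
[ 0.428 -0.078  0.172] [-1.056  0.822  1.793  0.737  1.93  -0.286] 29.4333
([0.0628, 0.0162, -0.1485], [-10.5, -20.8, -53.2])
    1 True [-1.055  0.787  1.682  0.702  1.964 -0.441]
    2 True [-1.061  0.757  1.582  0.671  1.983 -0.611]
    3 True [-1.074  0.731  1.494  0.647  1.985 -0.792]
    4 True [-1.093  0.707  1.421  0.633  1.973 -0.984]
([-0.1024, 0.0652, -0.1013], [0.0, 0.0, 0.0])
([0.0825, 0.0999, -0.2812], [-10.5, -20.8, -53.2])
    1 True [-1.112  0.843  1.21   0.638  2.044 -0.949]
    2 True [-1.128  0.991  0.958  0.661  2.136 -0.89 ]
```

>>> apply_moves(
  moves=[
    {"slide":[0.007,0.0018,-0.0165],"twist":[-1.2,-2.3,-5.9],"grip":1},
    {"slide":[0.014,0.0036,-0.033],"twist":[-2.3,-4.6,-11.8],"grip":1},
    {"slide":[0.021,0.0054,-0.0495],"twist":[-3.5,-6.9,-17.7],"grip":1},
    {"slide":[0.028,0.0072,-0.066],"twist":[-4.7,-9.2,-23.6],"grip":1},
    {"slide":[0.035,0.009,-0.0825],"twist":[-5.8,-11.5,-29.5],"grip":1},
    {"slide":[0.042,0.0108,-0.099],"twist":[-7,-13.8,-35.4],"grip":1},
    {"slide":[0.049,0.0126,-0.1155],"twist":[-8.2,-16.2,-41.4],"grip":1},
    {"slide":[0.056,0.0144,-0.132],"twist":[-9.3,-18.5,-47.3],"grip":1},
    {"slide":[0.0628,0.0162,-0.1485],"twist":[-10.5,-20.8,-53.2],"grip":1},
    {"slide":[0.066,0.033,-0.175],"twist":[-10.5,-20.8,-53.2],"grip":1},
    {"slide":[0.07,0.05,-0.202],"twist":[-10.5,-20.8,-53.2],"grip":1},
    {"slide":[0.074,0.066,-0.228],"twist":[-10.5,-20.8,-53.2],"grip":1},
    {"slide":[0.078,0.083,-0.255],"twist":[-10.5,-20.8,-53.2],"grip":1},
    {"slide":[0.0825,0.0999,-0.2812],"twist":[-10.5,-20.8,-53.2],"grip":1},
    {"slide":[0.0825,0.0999,-0.2812],"twist":[-10.5,-20.8,-53.2],"grip":1},
    {"slide":[0.0825,0.0999,-0.2812],"twist":[-10.5,-20.8,-53.2],"grip":1},
  ],
)

```text
clock: 30.77
tool_pos: [0.504, -0.3779, 0.1483]
tcp_rot: [[0.077, 0.986, 0.146], [0.413, -0.165, 0.896], [0.907, -0.009, -0.42]]
force: [-0.8, 1.6, -0.7]
gripper_width: 0.72
grip_force: 45.7
```

Run:
```python
from t import *
from m import *
o=arm.get_obs();x0,R0=np.array(o["tool_pos"]),np.array(o["tcp_rot"]);print(x0-g*R0[:,2],x0,o["q"],o["clock"],o["force"])
im=[]
for n in("top","side"):
    f=shot(n)
    for d in arm.place_of(f,"walnut0")[:6]: print(n,round(d["score"],2),at_z(f,d["point"],.05),d["point"])
    k=arm.masks_of(f,"cup")
    if k:
        P=cloud(f,k[0]["pixels"]);print(n,"cup z",np.percentile(P,[1,50,99],axis=0))
    a,b=(160,230) if n=="top" else (190,150)
    im.append(cv2.resize(f["pixels"][a:a+150,b:b+190,::-1],(400,316)))
cv2.imwrite("pics/p6.png",np.hstack(im))
R=toolR(80.5,25,180)
for z in(.055,.049): print(rel(x0,R0,np.array([.502,-.394,z])+R[:,2]*g,R))
```

```text
[ 0.534  0.426  0.222  0.111 -0.     0.354  0.     0.06   0.   ] 3.0640096627590293e-09 3.5756064497349804e-05
[ 0.5012 -0.3946  0.1562] [ 0.504  -0.3779  0.1483] [-1.1279  0.9976  0.9544  0.6574  2.1375 -0.8862] 30.7667 [-0.7764  1.6048 -0.707 ]
top 0.59 [ 0.456  -0.1181  0.05  ] [240.6, 298.8]
top 0.57 [ 0.4613 -0.0966  0.05  ] [238.9, 292.4]
top 0.42 [ 0.4415 -0.1105  0.05  ] [244.9, 296.5]
top 0.4 [ 0.484  -0.0936  0.05  ] [232.1, 291.6]
top cup z [[ 0.4695 -0.4191  0.1034]
 [ 0.5045 -0.3949  0.1412]
 [ 0.5317 -0.3564  0.1919]]
side 0.55 [ 0.4503 -0.0866  0.05  ] [230.8, 217.9]
side 0.55 [ 0.4688 -0.121   0.05  ] [239.5, 225.9]
side 0.52 [ 0.4787 -0.0887  0.05  ] [229.8, 227.6]
side 0.48 [ 0.4439 -0.1079  0.05  ] [237.2, 216.7]
side cup z [[ 0.474  -0.4248  0.1107]
 [ 0.5051 -0.3695  0.1562]
 [ 0.5341 -0.3591  0.1917]]
([-0.0916, 0.0016, 0.0432], [-0.2, -0.2, -0.4])
([-0.097, 0.0016, 0.0457], [-0.2, -0.2, -0.4])
```

View pics/p6.png

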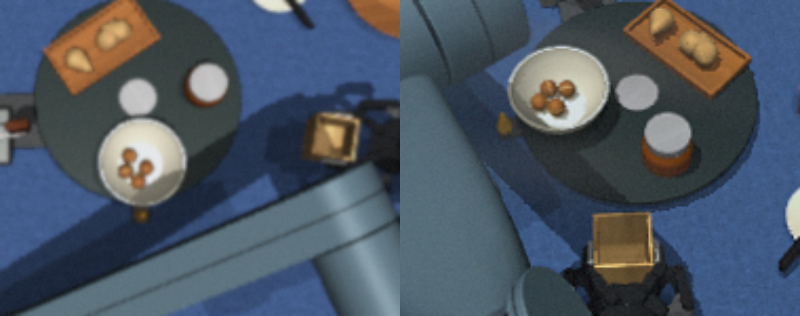

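All four walnuts are in the bowl (top view (137,168), side view (553,97)) and the cup is empty. I'll set it down at its old place.

>>> apply_moves(
  moves=[
    {"slide":[-0.02,0.0003,0.0095],"twist":[-0.2,-0.2,-0.4],"grip":1},
    {"slide":[-0.045,0.0005,0.021],"twist":[-0.2,-0.2,-0.4],"grip":1},
    {"slide":[-0.07,0.001,0.0325],"twist":[-0.2,-0.2,-0.4],"grip":1},
    {"slide":[-0.085,0.001,0.0395],"twist":[-0.2,-0.2,-0.4],"grip":1},
    {"slide":[-0.09,0.001,0.042],"twist":[-0.2,-0.2,-0.4],"grip":1},
    {"slide":[-0.0925,0.001,0.043],"twist":[-0.2,-0.2,-0.4],"grip":1},
    {"slide":[-0.094,0.001,0.0437],"twist":[-0.2,-0.2,-0.4],"grip":1},
    {"slide":[-0.094,0.001,0.0437],"twist":[-0.2,-0.2,-0.4],"grip":1},
    {"slide":[-0.094,0.001,0.0437],"twist":[-0.2,-0.2,-0.4],"grip":1},
  ],
)

```text
clock: 31.82
tool_pos: [0.5048, -0.3781, 0.0487]
tcp_rot: [[0.07, 0.986, 0.149], [0.422, -0.165, 0.892], [0.904, 0.001, -0.428]]
force: [-0.5, -0.9, -1.1]
gripper_width: 0.724
grip_force: 45.6
```

>>> apply_moves(
  moves=[
    {"slide":[-0.0018,0,0.0008],"twist":[0,0,0],"grip":1},
    {"slide":[-0.0032,0,0.0015],"twist":[0,0,0],"grip":1},
    {"slide":[-0.0045,0,0.0021],"twist":[0,0,0],"grip":1},
    {"slide":[-0.0045,0,0.0021],"twist":[0,0,0],"grip":1},
  ],
)

```text
clock: 32.15
tool_pos: [0.5044, -0.3774, 0.0421]
tcp_rot: [[0.072, 0.986, 0.149], [0.42, -0.165, 0.892], [0.905, -0.001, -0.426]]
force: [0.4, 0.6, -1.5]
gripper_width: 0.721
grip_force: 45.6
```

>>> apply_moves(
  moves=[
    {"slide":[-0.0009,0,0.0004],"twist":[0,0,0],"grip":1},
    {"slide":[-0.0014,0,0.0006],"twist":[0,0,0],"grip":1},
    {"slide":[-0.0014,0,0.0006],"twist":[0,0,0],"grip":1},
  ],
)

```text
clock: 32.4
tool_pos: [0.5044, -0.3776, 0.0417]
tcp_rot: [[0.07, 0.986, 0.149], [0.419, -0.165, 0.893], [0.905, -0.0, -0.425]]
force: [-0.4, -0.6, 4.0]
gripper_width: 0.722
grip_force: 45.9
```

Contact at 4 N. I'll open gently and back out along the tool axis.

>>> apply_moves(
  moves=[
    {"slide":[0,0,0],"twist":[0,0,0],"grip":0.2},
    {"slide":[0,0,0],"twist":[0,0,0],"grip":-0.5},
    {"slide":[0,0,0],"twist":[0,0,0],"grip":-0.8},
    {"slide":[0,0,0],"twist":[0,0,0],"grip":-1},
    {"slide":[0,0,0],"twist":[0,0,0],"grip":-1},
    {"slide":[0,0,0],"twist":[0,0,0],"grip":-1},
    {"slide":[0,0,-0.02],"twist":[0,0,0],"grip":-1},
    {"slide":[0,0,-0.045],"twist":[0,0,0],"grip":-1},
    {"slide":[0,0,-0.075],"twist":[0,0,0],"grip":-1},
    {"slide":[0,0,-0.105],"twist":[0,0,0],"grip":-1},
    {"slide":[0,0,-0.13],"twist":[0,0,0],"grip":-1},
    {"slide":[0,0,-0.13],"twist":[0,0,0],"grip":-1},
    {"slide":[0,0,-0.13],"twist":[0,0,0],"grip":-1},
  ],
)

```text
clock: 33.48
tool_pos: [0.4846, -0.4948, 0.0957]
tcp_rot: [[0.071, 0.986, 0.151], [0.422, -0.167, 0.891], [0.904, -0.0, -0.428]]
force: [0.3, 1.5, 0.4]
gripper_width: 0.999
grip_force: 0.0
```

Run:
```python
from m import *
o=arm.get_obs();print(o["clock"],o["tool_pos"],o["force"])
A=np.array([.576,-.105]);im=[]
for n in("top","side"):
    f=shot(n)
    for d in arm.place_of(f,"walnut0")[:5]: print(n,round(d["score"],2),at_z(f,d["point"],.05))
    k=arm.masks_of(f,"cup")
    if k:
        P=cloud(f,k[0]["pixels"]);print(n,"cup z",np.percentile(P,[1,50,99],axis=0))
        P=P[(P[:,2]>.07)&(P[:,2]<.09)];print(cv2.minAreaRect(P[:,:2].astype(np.float32)*1000))
    if n=="top": b=bowlc(f)[0];print("bowl",b,np.degrees(np.arctan2(*(b-A)[::-1])),np.hypot(*(b-A)))
    a,b=(130,130) if n=="top" else (110,130)
    im.append(cv2.resize(f["pixels"][a:a+250,b:b+290,::-1],(400,345)))
cv2.imwrite("pics/p7.png",np.hstack(im))
```

```text
33.4833 [ 0.4846 -0.4948  0.0957] [0.3364 1.5173 0.3625]
top 0.61 [ 0.4634 -0.1187  0.05  ]
top 0.45 [ 0.4904 -0.0939  0.05  ]
top 0.4 [ 0.429  -0.1033  0.05  ]
top 0.38 [ 0.4568 -0.0889  0.05  ]
top cup z [[ 0.468  -0.4373 -0.0053]
 [ 0.5051 -0.3937  0.0198]
 [ 0.5463 -0.3558  0.0847]]
((501.59698486328125, -389.3188171386719), (61.353145599365234, 62.7348747253418), 81.92047119140625)
bowl [ 0.4676 -0.1105] -177.0925978887289 0.1085810645212606
side 0.59 [ 0.4456 -0.1044  0.05  ]
side 0.55 [ 0.4879 -0.0995  0.05  ]
side 0.5 [ 0.4586 -0.0889  0.05  ]
side 0.49 [ 0.4587 -0.1168  0.05  ]
side cup z [[ 0.4713 -0.4274 -0.0007]
 [ 0.5056 -0.3832  0.0389]
 [ 0.5403 -0.3604  0.0821]]
((504.4639892578125, -392.234375), (64.7247085571289, 60.35177230834961), 80.11257934570312)
```

View pics/p7.png

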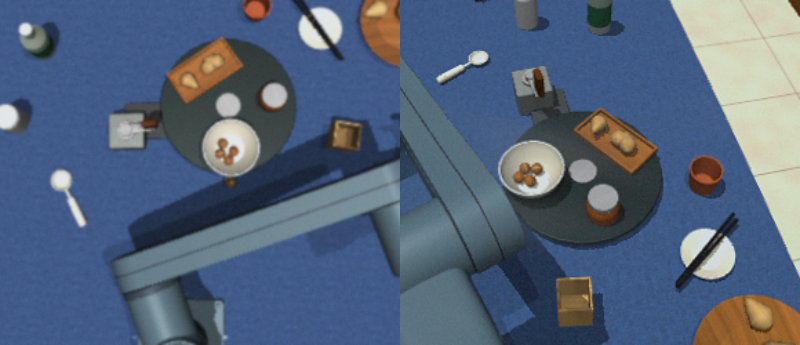

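The bowl is at the pointer with all four walnuts in it, the cup stands upright and empty at (573,300) in the side view, and the bystanders are undisturbed. The robot touches nothing, so I'm handing in.

```bash
python3 -c "
from station import arm
print(arm.hand_in())"
```

```text
the job is handed in; nothing more can be done
None
```

The job is handed in at about 33 s of the 72 s allowed: the bowl stands at the brass pointer holding all four walnuts, the empty cup stands upright on the table, and the can, bottle and jar were not touched.

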